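# Load the UV curing unit from the light-tight dispenser and start it

## Task

Move every violet resin ring print from the light-tight dispenser into the open chamber of the UV curing unit; the dispenser's amber spring flap stays open only while you hold it, so keep it open with your hand as you reach in. The prints must lie flat on the chamber floor, side by side; then close the unit's lid and, only once it is shut, turn the timer dial clockwise to the blue dot. Leave the dispenser's flap shut and do not disturb the other things on the bench.

Things in the scene. Friction and masses are not known exactly. Their poses are not given: they have to be found in the camera images.
- dispenser: Light-tight dispenser, fixed: low charcoal tray, 100 (x) x 258 (y) x 30 mm, open on top under an amber flap hinged at its +x side; origin: centre of its underside, z up, -x its front (robot side). Walls 4 mm; rear wall inside at x = +46 mm. In front the floor ends at a sill (upright face at x = -14 mm, top at z = 14 mm); from x = -28 mm the front wall slopes out to x = -46 mm at its rim (z = 31 mm)
- tray_floor (a point): Centre of the dispenser's floor, 4 mm above its underside (same x, y and axes as the dispenser). Four channels along x, 32 mm wide, centred at y = -84, -28, 28, 84 mm, each hold at most one print; between and beside them the floor is 3 mm higher
- flap_axis (a point): Middle of the flap's hinge line (along y), on the dispenser at x = +47, y = 0, z = 34 mm; axes as the dispenser
- flap_lip (a point): Middle of the upper edge of the flap's lip. The flap is a flat clear amber sheet, 3 mm thick, 250 mm wide, running 100 mm forward from the hinge; its front ends in a 32 mm lip bent up and forward at 45 degrees. Shut, the lip's edge is 123 mm in front of the hinge and 23 mm above it, overhanging the front wall
- flap (a joint): Opening angle of the flap, rad: 0 shut (level), 1.57 upright, at most 2.5. A light spring (0.03 to 0.04 N m) shuts it when let go. An upward stroke under the lip, along its arc about the hinge, lifts it (0.3 N); pushed straight back it binds. Pushed well back it then leans harmlessly on a hand reaching in, and follows it shut
- uv_unit: UV curing unit, fixed: white box 235 (x) x 210 (y) mm; origin on its underside (x from -130 to +105 mm, y +-105), z up, -x its front (robot side). In front a control deck (x -130 to -40 mm, top at z = 60 mm) with the dial; behind it the open-topped chamber, inside x -35 to +100, y -100 to +100 mm, floor at z = 30 mm, rim at z = 85 mm, walls 5 mm
- chamber_floor (a point): Centre of the chamber's flat floor (on the floor's surface); axes as the unit's; the floor measures 135 (x) x 200 (y) mm
- lid_axis (a point): Middle of the lid's hinge line (along y), at the unit's x = +105, z = 88 mm; axes as the unit
- lid_edge (a point): Middle of the lid's free edge, on its outer face (the face that is on top when shut). The lid is a clear amber plate with white edge strips, 6 mm thick, 208 mm wide, reaching 146 mm from the hinge
- lid (a joint): Opening angle of the curing unit's lid, rad: 0 shut (level), 1.57 upright; starts between 1.35 and 1.5. A stiff hinge keeps it where it is left (about 0.1 N m)
- dial_grip (a point): On the timer dial's vertical axis (unit's x = -91, y = 0 mm), halfway up its grip bar; x axis: along the bar towards its white pointer end. Black skirt 46 mm across, up to 9 mm above the deck; on it the bar, 42 long x 12 wide, its top 30 mm above the deck (z = 90 mm), this point 11 mm below the top
- dial (a joint): Angle of the timer dial, rad, clockwise from above; starts at 0, pointer away from the robot at the white dash (off). Detents every 0.698 rad (40 degrees): 0 white dash, 0.698 green dot, 1.396 blue dot, 2.094 red dot (stop just beyond). A click takes about 0.03 N m; let go near a mark it settles on it
- print1: Violet resin print of a chunky signet ring, rigid, lying flat: a band 24 mm across (treat its hole as closed) and 12 mm high with a flat head reaching 15 mm from the centre on its +x side, head 17 mm wide; origin at its centre (6 mm above what it lies on), z its axis. 11 to 18 g. Three or four prints are present; absent ones give None
- print2: Violet resin print of a chunky signet ring, rigid, lying flat: a band 24 mm across (treat its hole as closed) and 12 mm high with a flat head reaching 15 mm from the centre on its +x side, head 17 mm wide; origin at its centre (6 mm above what it lies on), z its axis. 11 to 18 g. Three or four prints are present; absent ones give None
- print3: Violet resin print of a chunky signet ring, rigid, lying flat: a band 24 mm across (treat its hole as closed) and 12 mm high with a flat head reaching 15 mm from the centre on its +x side, head 17 mm wide; origin at its centre (6 mm above what it lies on), z its axis. 11 to 18 g. Three or four prints are present; absent ones give None
- print4: Violet resin print of a chunky signet ring, rigid, lying flat: a band 24 mm across (treat its hole as closed) and 12 mm high with a flat head reaching 15 mm from the centre on its +x side, head 17 mm wide; origin at its centre (6 mm above what it lies on), z its axis. 11 to 18 g. Three or four prints are present; absent ones give None
- bench_block: Bystander, loose, not to be disturbed: steel bench block on a rubber foot, 54 x 54 x 20 mm
- flux_jar: Bystander, loose, not to be disturbed: small jar with a red cap, 44 mm across, 55 mm high
- hammer: Bystander, loose, not to be disturbed: hammer, 240 mm long, lying on the bench
- graver: Bystander, loose, not to be disturbed: screwdriver-like graver, 150 mm long, lying on the bench
- ring_clamp: Bystander, loose, not to be disturbed: wooden ring clamp, 130 x 24 x 16 mm
- pin_dish: Bystander, loose, not to be disturbed: white dish, 68 mm across, 22 mm high

How it is judged:
On the way, in this order (a step that is already met when the one before it is completed fails the run):
1. every print lies flat on the floor of the curing chamber (x of print1 in the frame of chamber_floor between -0.066 and 0.066 m and y of print1 in the frame of chamber_floor between -0.099 and 0.099 m and z of print1 in the frame of chamber_floor between 0 and 0.0095 m and (angle between print1's own z axis and vertical below 0.25 rad or angle between print1's own z axis and vertical above 2.89 rad) and x of print2 in the frame of chamber_floor between -0.066 and 0.066 m and y of print2 in the frame of chamber_floor between -0.099 and 0.099 m and z of print2 in the frame of chamber_floor between 0 and 0.0095 m and (angle between print2's own z axis and vertical below 0.25 rad or angle between print2's own z axis and vertical above 2.89 rad) and x of print3 in the frame of chamber_floor between -0.066 and 0.066 m and y of print3 in the frame of chamber_floor between -0.099 and 0.099 m and z of print3 in the frame of chamber_floor between 0 and 0.0095 m and (angle between print3's own z axis and vertical below 0.25 rad or angle between print3's own z axis and vertical above 2.89 rad) and x of print4 in the frame of chamber_floor between -0.066 and 0.066 m and y of print4 in the frame of chamber_floor between -0.099 and 0.099 m and z of print4 in the frame of chamber_floor between 0 and 0.0095 m and (angle between print4's own z axis and vertical below 0.25 rad or angle between print4's own z axis and vertical above 2.89 rad)), for 0.2 s.
2. the amber lid is shut over the chamber (all of step 1 and value of joint lid below 0.06 rad), for 0.2 s.
3. the timer dial stands at the blue dot, the lid still shut (value of joint dial between 1.27 and 1.52 rad and value of joint lid below 0.06 rad), for 0.2 s.
At the end, for the whole second after the job is handed in: Every print rests flat (within 14 degrees, either face up) and unstacked on the chamber floor; the lid is shut (below 0.06 rad); the dial stands at the blue dot (1.27 to 1.52 rad); the dispenser's flap is shut (below 0.08 rad) (all of step 1 and all of step 3 and value of joint flap below 0.08 rad and linear speed of each of print1, print2, print3, print4 below 0.02 m/s); the robot touches nothing.
It fails at once if the dial is turned from off while the lid is open (value of joint dial above 0.3 rad and value of joint lid above 0.12 rad).
It fails at once if another loose thing on the bench is pushed more than 3 cm from its place (distance of any of bench_block, flux_jar, hammer, graver, ring_clamp, pin_dish from where it was at the start of the episode above 0.03 m).
Of print1, print2, print3, print4 only 3 to 4 are there at a start; the rules pass over those that are not, and their reading is None.
At some moment in a run one of print1, print2, print3, print4 may be knocked a few centimetres aside while the robot is not near it.
Once in a run the grip may slacken for a moment while it holds something.
It also fails if it takes over 210 s, if anything falls off the work surface, if the arm or the gripper's body presses on something with over 40 N, if the wrist force passes 120 N, or if a joint passes its speed limit or range.

## Robot

A 6-joint arm with a two-finger parallel gripper is mounted at the origin on the work surface. World frame = base frame: x ahead of the robot, y to its left, z up, the work surface at z = 0. Lengths are in m, angles in rad, forces in N, time in s.
With the tool pointing down it reaches from about 0.325 to 0.75 m from the base axis. Payload 7.6 kg.
Tool frame: the origin (TCP) lies midway between the tips of the shut fingers; the grasp point (between the pads) lies 19 mm behind it; z points along the fingers, y is the line along which they close (so a half turn about z gives the same grasp; the last joint's range is limited). The gripper opens to 85 mm and grips with 20 to 120 N. Pads are 22 mm wide; open, the fingers measure 114 mm over their backs; the gripper's body (76 mm by 85 mm) begins 54 mm behind the grasp point. The pads swing forward as they close: fully open they stand 13 mm farther back than shut.
Start: joints at [-1.343, 0.052, 1.401, -0, 1.689, -0.07], TCP at [0.154, -0.502, 0.195] pointing down, gripper open.
Joint ranges: [-2.9, 2.9], [-0.91, 2.17], [0.12, 2.37], [-1.06, 4.2], [0.26, 2.73], [-2.93, 2.93]. Speed limits (rad/s): [2.57, 2.57, 3.01, 3.14, 3.14, 3.14].

## Interface

Orientations are given as a rotation vector (axis times angle).
In Python, from workcell import bot, read_camera, calibration gives the robot as it stands.
- The arm moves only by the tool move_arm, never from a script. Its argument "increments" is a list of rows, each a list of 4 numbers: the shift along the world's x, y, z scaled (see below), then the turn about the world's z scaled (see below). A call has 1 to 20 rows; each row shifts and turns the commanded pose from where the row before left it; what a row does not reach is not made up. The controller multiplies each number of a shift by 0.04 m and each number of a turn by 6 degrees. A row lasts 1/10 s, in which the tool goes at most 50 mm and 8.59 degrees, less where a joint would pass 70% of its speed; a pose out of reach is approached as far as the arm can. A call with a number of a shift or a turn outside -1 to 1 is refused whole. A call with a gripper value outside its range is refused whole. "gripper" is the closure, from 0 (fully open) to 1 (shut), set as the call begins (left out, the last holds). The fingers move at their own pace and stop on an object; "newtons" is the grip in N (left out, the last holds). Time passes only in rows, so rows that do not move let the fingers close. It gives the time, the measured TCP pose, the force, the opening and the grip force at its end, in the units of the state.
- bot.get_obs(): the state, without advancing time (a new reading comes with each control period).
- read_camera(name): name is "scene" or "top" or "wrist"; returns (picture, depth): 480x640x3 uint8, red, green, blue; 480x640 float32, m along the optical axis (not along the pixel's ray), 0 where there is no reading.
- calibration(name): a dict with "fx", "fy", "cx", "cy" (pixels), "view" (4x4, takes a point from world to camera coordinates); the wrist camera has in their place "tool_from_camera" (4x4, takes a point from camera to tool coordinates, whose origin is the TCP and whose axes are the flange's). Camera axes: x right, y up, looking along -z (the intrinsics and any distortion apply to the point x, -y, -z); pixel columns grow to the right and rows downward; lengths in m; the calibration is good to about 2 mm. A picture is of the moment at which its call begins: read the wrist's pose just before it. calibration takes no time and is no camera call.
- bot.close_job(): hands the job in; it is judged then, once.
The state is a dict: "clock": time; "qpos": joint angles; "joint_velocities": joint speeds; "tau": joint torques, N m; "position": TCP position; "tool_rot": TCP orientation; "force": force on the tool from outside, world axes, zero at the start; "ft_torque": the same for the moment, N m; "opening": opening from 0.0 (shut) to 1.0 (fully open); "grip_force": force on a finger pad.
Only numpy, scipy, OpenCV 4.12 (cv2) and the standard library are available. Lean on these libraries where they do the work, as an engineer would, in place of code of your own. Each camera call takes 0.05 s, during which the arm holds its last target. There are 200 camera calls.

## Working session

There is one attempt and no reset: what is moved stays moved. The work goes in short steps, Python scripts to look and compute and a tool call to move; the robot and the scene stay as the last step left them, time stands still between calls to the robot, and variables do not carry over. Pictures are saved under pics/ and viewed, at most 17 in all, crops included, and the job is handed in when it is done.

Besides the shell and the picture viewer there is one more tool, called after ">>>" as name(argument=value, ...), one argument or row to a line, values as JSON. move_arm: Moves the arm, as the interface text tells. Shifts and turns lie within -1 to 1; 1 stands for 0.04 m of shift or 6 degrees of turn. Its arguments: {"type":"object","properties":{"increments":{"type":"array"},"gripper":{"type":"number"},"newtons":{"type":"number"}},"required":["increments"]}

```bash
mkdir -p pics
cat > h.py <<'E'
from workcell import bot, read_camera, calibration
import numpy as np, cv2
from scipy.spatial.transform import Rotation as R
def grab(name, fn=None):
    o=bot.get_obs(); p,d=read_camera(name)
    np.savez('/tmp/%s.npz'%name,p=p,d=d,pos=o['position'],rot=o['tool_rot'])
    if fn: cv2.imwrite('pics/'+fn,p[:,:,::-1])
    return p,d
def cam(name):
    c=calibration(name)
    if name=='wrist':
        z=np.load('/tmp/wrist.npz'); T=np.eye(4); T[:3,:3]=R.from_rotvec(z['rot']).as_matrix(); T[:3,3]=z['pos']
        M=T@np.array(c['tool_from_camera'])
    else: M=np.linalg.inv(np.array(c['view']))
    return c,M
def world(name,u,v,z=None):
    """pixel->world; by depth, or on plane z"""
    c,M=cam(name); D=np.load('/tmp/%s.npz'%name)['d']
    k=np.array(c.get('distortion',c.get('dist',np.zeros(5))),float)
    K=np.array([[c['fx'],0,c['cx']],[0,c['fy'],c['cy']],[0,0,1]])
    x,y=cv2.undistortPoints(np.array([[[u,v]]],float),K,k)[0,0]
    r=np.array([x,-y,-1])
    if z is None:
        w=D[max(0,int(v)-1):int(v)+2,max(0,int(u)-1):int(u)+2]; w=w[w>0]
        if len(w)==0: return None
        s=np.median(w)
    else:
        rw=M[:3,:3]@r; s=(z-M[2,3])/rw[2]
    return (M@np.append(r*s,1))[:3]
E
python3 - <<'E'
from h import *
for n in ['top','scene']:
    grab(n,n+'0.png'); c=calibration(n); print(n,{k:(v if k!='view' else np.linalg.inv(np.array(v)).round(3).tolist()) for k,v in c.items()})
print(calibration('wrist'))
print(bot.get_obs())
E
```

```text
top {'fx': 453.1696169913374, 'fy': 453.1696169913374, 'cx': 327.7779547921974, 'cy': 233.65708871845465, 'view': [[-0.015, 0.991, -0.132, 0.396], [-1.0, -0.016, -0.009, -0.023], [-0.011, 0.132, 0.991, 1.109], [0.0, 0.0, 0.0, 1.0]]}
scene {'fx': 546.2349905457829, 'fy': 546.2349905457829, 'cx': 310.31110184774997, 'cy': 242.54421322866176, 'view': [[0.471, -0.52, 0.712, 1.599], [0.882, 0.289, -0.372, -0.584], [-0.012, 0.804, 0.595, 0.976], [0.0, 0.0, 0.0, 1.0]]}
{'fx': 334.4218817122055, 'fy': 334.4218817122055, 'cx': 313.6131034764442, 'cy': 238.06709797068305, 'tool_from_camera': array([[-4.13134912e-05,  9.58048704e-01,  2.86605443e-01,
         7.29872145e-02],
       [ 9.99999760e-01, -1.58492932e-04,  6.73948923e-04,
         4.03775098e-04],
       [ 6.91100829e-04,  2.86605402e-01, -9.58048467e-01,
        -1.79602112e-01],
       [ 0.00000000e+00,  0.00000000e+00,  0.00000000e+00,
         1.00000000e+00]])}
{'clock': 0.1, 'qpos': array([-1.34330267e+00,  5.27700446e-02,  1.40164483e+00, -2.66962045e-05,
        1.68857886e+00, -7.02978435e-02]), 'joint_velocities': array([ 0.00100742, -0.00223542, -0.0039278 ,  0.0009767 , -0.00118026,
        0.00145868]), 'tau': array([ 9.68836466e-04, -3.82580459e+01, -3.60983741e+01, -8.16630245e-05,
        4.76596324e-03,  2.00476069e-05]), 'position': array([ 0.15398237, -0.50157464,  0.19404771]), 'tool_rot': array([-3.10545396e+00, -4.65831574e-01,  2.14224209e-04]), 'force': array([ 0.19975934,  0.37228443, -1.1233291 ]), 'ft_torque': array([-0.00398617, -0.02492885, -0.02869986]), 'grip_force': 0.0, 'opening': 1.0004616468976104}
```

View pics/top0.png

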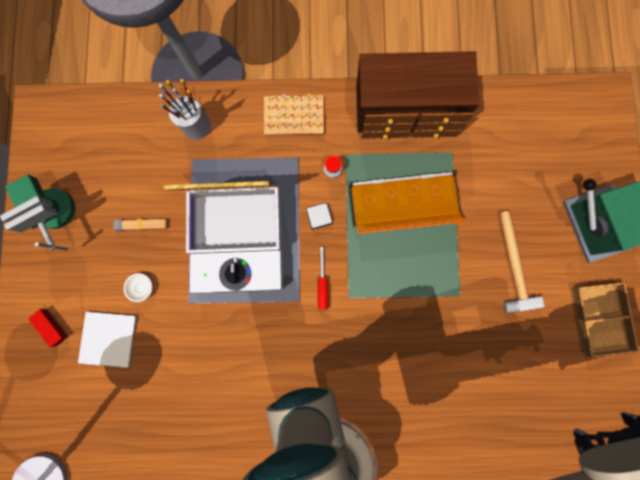

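View pics/scene0.png

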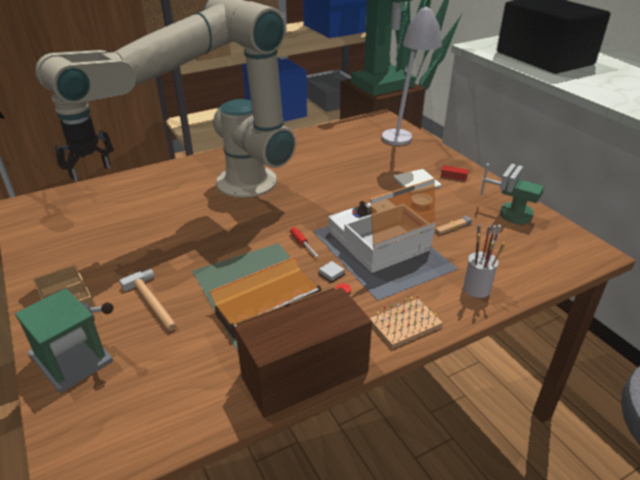

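The top view shows the UV unit at columns 187–282 and rows 187–292, with its lid upright along row 185. The dispenser is at columns 350–462, rows 172–232. The jar (333,165), block (319,216) and graver (322,280) stand between them. I'll enlarge both.

Run:
```python
from h import *
p=np.load('/tmp/top.npz')['p'][:,:,::-1]
a=cv2.resize(p[165:245,340:475],None,fx=5.6,fy=5.6,interpolation=cv2.INTER_CUBIC)[:300]
a=cv2.resize(p[165:240,338:473],(800-40,422),interpolation=cv2.INTER_CUBIC)
a=cv2.resize(p[160:245,338:473],(800,504),interpolation=cv2.INTER_CUBIC); cv2.imwrite('pics/c1.png',a)
b=cv2.resize(p[170:300,160:300],(646,600),interpolation=cv2.INTER_CUBIC); cv2.imwrite('pics/c2.png',b)
print(calibration('top').keys())
```

```text
dict_keys(['fx', 'fy', 'cx', 'cy', 'view'])
```

View pics/c1.png

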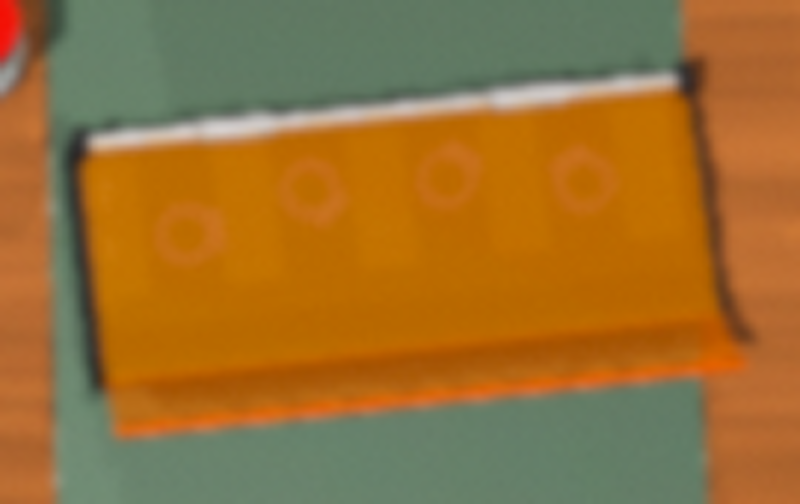

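View pics/c2.png

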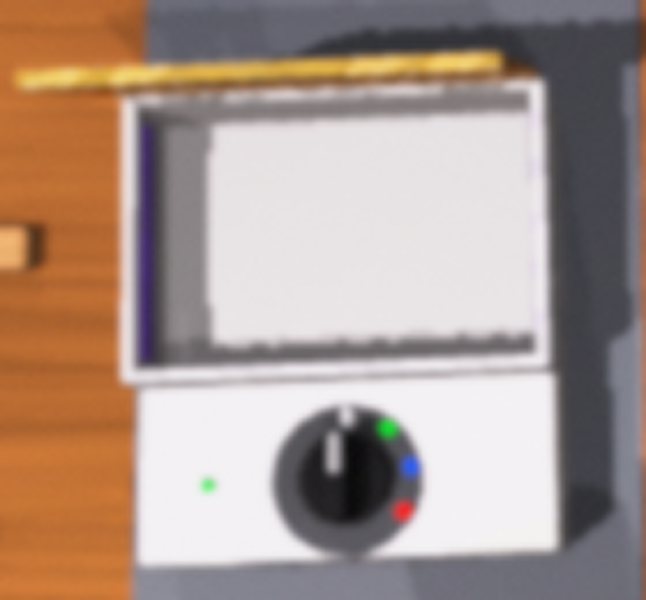

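The dispenser crop shows four prints at (188,233), (312,190), (446,180) and (583,182). The lip edge runs (118,437)–(745,368) and the hinge (78,140)–(690,80). The unit crop gives rim corners (122,97), (543,80), (550,368), (125,382), and the dial at about (347,478).

Run:
```python
from h import *
s=800/135
def P(n,u,v,z): print(n,world('top',338+u/s,160+v/s,z).round(4), 'depth:',np.round(world('top',338+u/s,160+v/s),3))
P('hingeL',78,140,.034);P('hingeR',690,80,.034);P('lipL',118,435,.057);P('lipR',742,367,.057)
for i,(u,v) in enumerate([(188,233),(312,190),(446,180),(583,182)]):P('ring%d'%i,u,v,.013)
s2=646/140
def Q(n,u,v,z): print(n,world('top',160+u/s2,170+v/s2,z).round(4), 'depth:',np.round(world('top',160+u/s2,170+v/s2),3))
for q in [(122,97),(543,80),(550,368),(125,382)]: Q('rim',*q,.085)
Q('deckL',140,565,.06);Q('deckR',557,550,.06);Q('dial skirt',347,480,.069)
Q('floor',350,230,.03);Q('lidtopL',20,78,.23);Q('lidtopR',500,60,.23)
for n,u,v,z in [('jar',333,164,.055),('block',319,216,.02),('gravtop',322,248,.01),('gravbot',323,307,.02),('hamT',505,212,.015),('hamHeadL',507,308,.02),('clamp',115,224,.016),('clampR',167,224,.016),('dish',138,288,.022)]: print(n,world('top',u,v,z).round(3))
```

```text
hingeL [ 0.6611 -0.0723  0.034 ] depth: [ 0.659 -0.072  0.042]
hingeR [ 0.6818 -0.3235  0.034 ] depth: [ 0.68  -0.322  0.041]
lipL [ 0.5359 -0.0844  0.057 ] depth: [ 0.543 -0.088  0.002]
lipR [ 0.5589 -0.3315  0.057 ] depth: [ 0.568 -0.348  0.001]
ring0 [ 0.6259 -0.118   0.013 ] depth: [ 0.621 -0.116  0.037]
ring1 [ 0.6432 -0.1701  0.013 ] depth: [ 0.638 -0.167  0.036]
ring2 [ 0.6465 -0.2259  0.013 ] depth: [ 0.641 -0.222  0.037]
ring3 [ 0.6446 -0.2827  0.013 ] depth: [ 0.639 -0.277  0.036]
rim [0.6378 0.3118 0.085 ] depth: [0.638 0.312 0.083]
rim [0.6428 0.1002 0.085 ] depth: [0.645 0.101 0.077]
rim [0.4977 0.0968 0.085 ] depth: [0.5   0.1   0.058]
rim [0.4941 0.3066 0.085 ] depth: [0.494 0.306 0.086]
deckL [0.4047 0.3048 0.06  ] depth: [0.405 0.322 0.004]
deckR [0.409  0.0964 0.06  ] depth: [0.41  0.102 0.008]
dial skirt [0.445  0.1998 0.069 ] depth: [0.444 0.196 0.085]
floor [0.5774 0.2081 0.03  ] depth: [0.577 0.208 0.032]
lidtopL [0.6128 0.3088 0.23  ] depth: [0.612 0.308 0.232]
lidtopR [0.617  0.1013 0.23  ] depth: [0.618 0.102 0.225]
jar [ 0.705 -0.029  0.055]
block [0.585 0.007 0.02 ]
gravtop [0.508 0.001 0.01 ]
gravbot [0.366 0.    0.02 ]
hamT [ 0.588 -0.447  0.015]
hamHeadL [ 0.357 -0.434  0.02 ]
clamp [0.574 0.508 0.016]
clampR [0.572 0.38  0.016]
dish [0.417 0.443 0.022]
```

>>> move_arm(
  increments=[
    [0.5, 0.35, -0.1, 1],
    [0.5, 0.35, -0.1, 1],
    [0.5, 0.35, -0.1, 1],
    [0.5, 0.35, -0.1, 1],
    [0.5, 0.35, -0.1, 1],
    [0.5, 0.35, -0.1, 1],
    [0.5, 0.35, -0.1, 1],
    [0.5, 0.35, -0.1, 1],
    [0.5, 0.35, -0.1, 1],
    [0.5, 0.35, -0.1, 1],
    [0.5, 0.35, -0.1, 1],
    [0.5, 0.35, -0.1, 1],
    [0.5, 0.35, -0.1, 1],
    [0.5, 0.35, -0.1, 1],
    [0.5, 0.35, -0.1, 1],
    [0.5, 0.35, -0.1, 1],
    [0.5, 0.35, -0.1, 1],
    [0.5, 0.35, -0.1, 1],
    [0.1, 0.3, -0.1, 1],
    [0, 0, 0, 1],
  ],
  gripper=0.55,
  newtons=30,
)

```text
clock: 2.1
position: [0.5183, -0.236, 0.1173]
tool_rot: [-1.139, -2.925, -0.001]
force: [0.4, 0.4, 0.4]
opening: 0.449
grip_force: 0.0
```

>>> move_arm(
  increments=[
    [0, 0, 0, 1],
    [0, 0, 0, 1],
    [0, 0, 0, 1],
    [0, 0, 0, 1],
    [0, 0, 0, 1],
    [0, 0, 0, 1],
    [0, 0, 0, 1],
    [0, 0, 0, 1],
    [0, 0, 0, 0],
    [0, 0, 0, 0],
  ],
)

```text
clock: 3.1
position: [0.5179, -0.2378, 0.1185]
tool_rot: [0.134, -3.138, -0.001]
force: [-0.7, -0.6, 0.2]
opening: 0.45
grip_force: 0.0
```

```bash
cat >> h.py <<'E'
def W(x,y): return np.array([.6247+.996*x-.087*y, -.202+.087*x+.996*y])
def disp(p): d=np.array(p[:2])-[.6247,-.202]; return np.array([.996*d[0]+.087*d[1],-.087*d[0]+.996*d[1]])
def st():
    o=bot.get_obs(); x=R.from_rotvec(o['tool_rot']).as_matrix()[:,0]
    print('t %.1f'%o['clock'],'pos',o['position'].round(4),'yaw %.3f'%(np.arctan2(x[1],x[0])%(2*np.pi)),'disp',disp(o['position']).round(4),'F',o['force'].round(1),'open %.3f'%o['opening'],'grip %.1f'%o['grip_force'],'q',o['qpos'].round(2))
E
python3 - <<'E'
from h import *
st(); grab('wrist','w1.png')
E
```

```text
t 3.1 pos [ 0.5179 -0.2378  0.1185] yaw 3.227 disp [-0.1095 -0.0264] F [-0.7 -0.6  0.2] open 0.450 grip 0.0 q [-0.5   0.21  1.38  0.    1.55 -2.15]
```

View pics/w1.png

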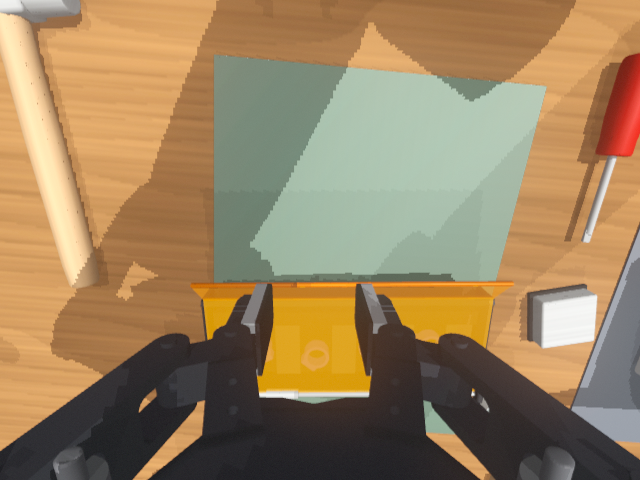

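The wrist view has robot-side up and +y to the right. The lip edge lies along row 283, from column 192 to 513, and a print shows between the fingers at (316,355). I'll check both against the earlier estimate.

Run:
```python
from h import *
for u,v,z in [(192,283,.057),(513,283,.057),(316,355,.013),(425,338,.013)]:
    w=world('wrist',u,v,z); print(w.round(4),disp(w).round(4),np.round(world('wrist',u,v),3))
```

```text
[ 0.5619 -0.33    0.057 ] [-0.0737 -0.122 ] [ 0.561 -0.329  0.059]
[ 0.5405 -0.0789  0.057 ] [-0.0731  0.13  ] [ 0.539 -0.081  0.061]
[ 0.6513 -0.2241  0.013 ] [ 0.0245 -0.0244] [ 0.633 -0.226  0.038]
[ 0.6229 -0.1195  0.013 ] [0.0054 0.0823] [ 0.607 -0.131  0.039]
```

>>> move_arm(
  increments=[
    [0, 0, -0.9, 0],
    [0, 0, -0.9, 0],
    [0.25, 0.02, 0, 0],
    [0.2, 0.02, 0, 0],
    [0, 0, 0, 0],
  ],
)

```text
clock: 3.65
position: [0.5385, -0.2367, 0.0494]
tool_rot: [-0.139, 3.135, -0.003]
force: [0.0, -0.6, 0.0]
opening: 0.45
grip_force: 0.0
```

>>> move_arm(
  increments=[
    [0.05, 0.005, 0, 0],
    [0.05, 0.005, 0, 0],
    [0, 0, 0, 0],
  ],
)

```text
clock: 3.95
position: [0.5406, -0.2361, 0.0477]
tool_rot: [-0.139, 3.137, -0.001]
force: [-1.1, -0.2, -0.3]
opening: 0.452
grip_force: 0.0
```

>>> move_arm(
  increments=[
    [0.05, 0.005, 0, 0],
    [0.05, 0.005, 0, 0],
    [0, 0, 0, 0],
  ],
)

```text
clock: 4.25
position: [0.5443, -0.2355, 0.0469]
tool_rot: [-0.139, 3.138, 0.0]
force: [-0.1, 0.6, -0.1]
opening: 0.449
grip_force: 0.0
```

>>> move_arm(
  increments=[
    [0, 0, -0.25, 0],
    [0.07, 0.006, 0, 0],
    [0, 0, 0, 0],
  ],
)

```text
clock: 4.55
position: [0.5467, -0.235, 0.0361]
tool_rot: [0.139, -3.137, -0.001]
force: [-0.6, -0.1, 0.4]
opening: 0.447
grip_force: 0.0
```

>>> move_arm(
  increments=[
    [0.07, 0.006, 0, 0],
    [0.05, 0.004, 0, 0],
    [0, 0, 0, 0],
  ],
)

```text
clock: 4.85
position: [0.5521, -0.2349, 0.0371]
tool_rot: [-0.139, 3.138, -0.0]
force: [-0.6, 0.7, 0.3]
opening: 0.447
grip_force: 0.0
```

Run:
```python
from h import *
st(); p,_=grab('wrist')
cv2.imwrite('pics/w2.png',cv2.resize(p[220:440,180:500,::-1],(800,550)))
```

```text
t 4.8 pos [ 0.5521 -0.2349  0.0371] yaw 3.230 disp [-0.0752 -0.0264] F [-0.6  0.7  0.3] open 0.447 grip 0.0 q [-0.46  0.36  1.37  0.    1.41 -2.12]
```

View pics/w2.png

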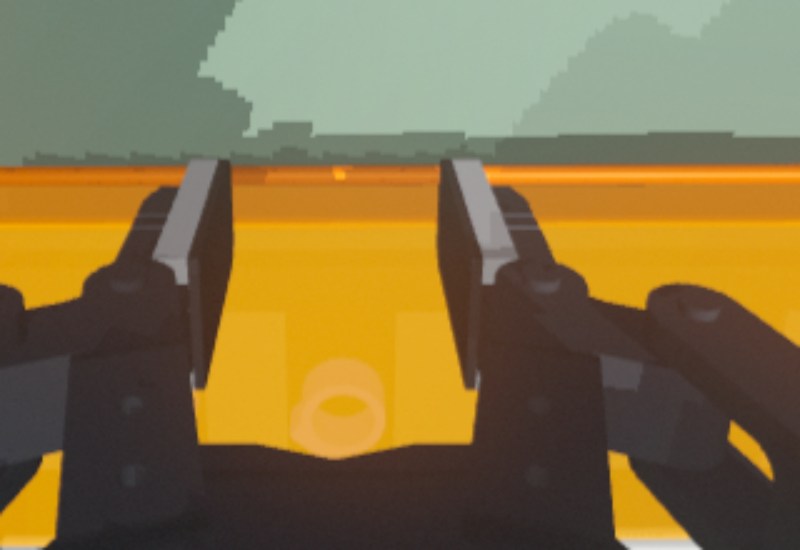

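The crop shows both fingertips at the lip edge (crop rows 160–170), with the print behind at (340,410). I'll use depth to see whether the flap has already risen.

Run:
```python
from h import *
for u in [190,300,330,490]:
    for v in [286,288,292,300,306]:
        w=world('wrist',u,v); print(u,v,disp(w).round(4),w[2].round(4),end=' | ')
    print()
for u,v in [(265,287),(265,285),(262,295),(366,287),(370,295)]:
    w=world('wrist',u,v); print(u,v,disp(w).round(4),w[2].round(4))
```

```text
190 286 [-0.0492 -0.1128] 0.003 | 190 288 [-0.0748 -0.09  ] 0.0601 | 190 292 [-0.0729 -0.0899] 0.0608 | 190 300 [-0.0638 -0.094 ] 0.0521 | 190 306 [-0.0559 -0.0976] 0.0441 | 
300 286 [-0.0492 -0.0362] 0.0026 | 300 288 [-0.075  -0.0337] 0.0606 | 300 292 [-0.0729 -0.0337] 0.0607 | 300 300 [-0.0638 -0.0341] 0.0519 | 300 306 [-0.0555 -0.0345] 0.0432 | 
330 286 [-0.0493 -0.0152] 0.0029 | 330 288 [-0.0747 -0.0183] 0.0598 | 330 292 [-0.0733 -0.0184] 0.0616 | 330 300 [-0.0636 -0.0177] 0.0514 | 330 306 [-0.0558 -0.0173] 0.0438 | 
490 286 [-0.0756  0.064 ] 0.0591 | 490 288 [-0.0752  0.0633] 0.0606 | 490 292 [-0.0731  0.0635] 0.061 | 490 300 [-0.0633  0.0701] 0.0509 | 490 306 [-0.0553  0.0754] 0.0428 | 
265 287 [-0.0861 -0.048 ] 0.083
265 285 [-0.0863 -0.0482] 0.0814
262 295 [-0.0862 -0.0482] 0.0908
366 287 [-0.0864 -0.004 ] 0.0834
370 295 [-0.0861 -0.0033] 0.0905
```

Run:
```python
from h import *
for col in [255,262,268,272,364,370,378]:
    for v in range(276,380,8):
        z=np.load('/tmp/wrist.npz'); 
        w=world('wrist',col,v); T=R.from_rotvec(z['rot']).as_matrix(); t=T.T@(w-z['pos'])
        print((t*1000).round(0).astype(int).tolist(),end=' ')
    print()
```

```text
[-18, -41, 35] [-24, -41, 34] [11, -25, -51] [11, -24, -58] [11, -23, -65] [11, -22, -71] [11, -21, -76] [8, -21, -76] [5, -21, -77] [2, -21, -77] [-1, -21, -78] [-3, -21, -79] [17, -15, -109] 
[-18, -36, 34] [11, -23, -43] [11, -22, -51] [11, -21, -58] [11, -20, -65] [10, -20, -69] [7, -20, -69] [4, -20, -71] [1, -20, -71] [-2, -20, -72] [-5, -20, -73] [-7, -20, -74] [-10, -20, -75] 
[-18, -32, 34] [11, -21, -42] [11, -20, -50] [8, -20, -52] [4, -20, -53] [1, -20, -54] [-2, -20, -55] [-5, -20, -56] [-9, -20, -56] [-51, -29, -1] [-57, -29, -1] [-63, -29, -1] [-69, -29, -1] 
[-18, -29, 34] [-24, -29, 34] [5, -20, -39] [1, -20, -40] [-2, -20, -41] [-6, -20, -42] [-9, -20, -43] [-40, -26, -1] [-46, -26, -1] [-52, -26, -1] [-58, -26, 0] [-63, -27, -1] [-69, -27, -1] 
[-18, 35, 34] [11, 22, -43] [11, 21, -51] [11, 20, -58] [11, 19, -64] [8, 19, -66] [6, 19, -68] [2, 19, -68] [0, 19, -69] [-3, 19, -70] [-6, 19, -71] [-9, 19, -71] [-69, 32, -1] 
[-18, 39, 34] [11, 25, -42] [11, 24, -51] [11, 22, -58] [11, 21, -65] [11, 20, -71] [11, 19, -76] [8, 20, -76] [4, 20, -76] [1, 20, -76] [-2, 20, -76] [-5, 20, -76] [-9, 20, -76] 
[-18, 44, 34] [-25, 45, 34] [-2, 33, -24] [8, 27, -52] [11, 24, -65] [11, 23, -71] [11, 22, -76] [11, 21, -82] [12, 20, -87] [12, 19, -92] [17, 17, -102] [17, 16, -106] [17, 16, -109]
```

Run:
```python
from h import *
p,d=grab('scene')
c,M=cam('scene'); v,u=np.mgrid[0:480,0:640]
P=np.stack([(u-c['cx'])/c['fx']*d,-(v-c['cy'])/c['fy']*d,-d,np.ones_like(d)],-1)@M.T
V=np.linalg.inv(M)@np.array([.552,-.235,.037,1]); uu=c['cx']-c['fx']*V[0]/V[2]; vv=c['cy']+c['fy']*V[1]/V[2]; print('TCP px',uu,vv)
a=max(0,int(vv)-110);b=int(uu)-90
cv2.imwrite('pics/s2.png',cv2.resize(p[a:a+150,b:b+180,::-1],(720,600),interpolation=cv2.INTER_CUBIC)); print(a,b)
```

```text
TCP px 243.88390823098388 284.0977171185666
174 153
```

View pics/s2.png

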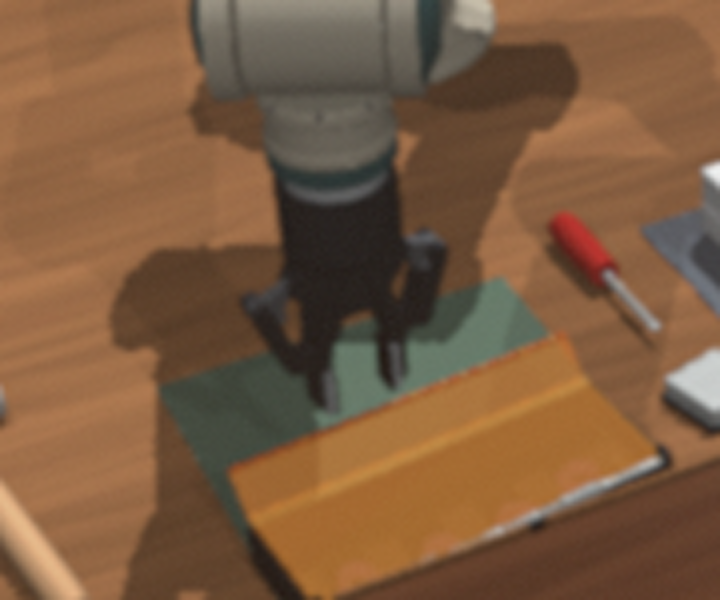

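Both cameras agree that the fingertips sit about 38 mm above the reported TCP (at this opening), which is why there was no lip contact. From here I'll work with the true tip height, z_tip = z + 0.038: back off, go lower, then approach the lip.

>>> move_arm(
  increments=[
    [-0.62, -0.055, 0, 0],
    [0, 0, -0.75, 0],
    [0.25, 0.02, 0, 0],
    [0, 0, 0, 0],
  ],
)

```text
clock: 5.35
position: [0.5378, -0.236, 0.007]
tool_rot: [0.139, -3.138, -0.001]
force: [-0.0, -1.1, 0.3]
opening: 0.453
grip_force: 0.0
```

>>> move_arm(
  increments=[
    [0.1, 0.01, 0, 0],
    [0, 0, 0, 0],
  ],
)

```text
clock: 5.55
position: [0.5419, -0.2361, 0.008]
tool_rot: [-0.14, 3.137, -0.001]
force: [0.2, -0.8, 0.6]
opening: 0.448
grip_force: 0.1
```

>>> move_arm(
  increments=[
    [0.08, 0.007, 0, 0],
    [0, 0, 0, 0],
  ],
)

```text
clock: 5.75
position: [0.542, -0.236, 0.0065]
tool_rot: [0.138, -3.133, -0.0]
force: [-11.0, -0.6, 2.6]
opening: 0.451
grip_force: 5.4
```

Contact came at 11 N, right where the lip edge should be. Now stroking up along the arc to about 30°.

>>> move_arm(
  increments=[
    [0.07, 0.006, 0.26, 0],
    [0.08, 0.007, 0.26, 0],
    [0.11, 0.01, 0.25, 0],
    [0.12, 0.01, 0.24, 0],
    [0.15, 0.013, 0.22, 0],
    [0.17, 0.015, 0.22, 0],
  ],
)

```text
clock: 6.35
position: [0.5703, -0.2338, 0.0669]
tool_rot: [0.137, -3.134, 0.0]
force: [-2.3, -0.4, 2.2]
opening: 0.45
grip_force: 1.6
```

Run:
```python
from h import *
st(); p,_=grab('wrist')
cv2.imwrite('pics/w3.png',p[:,:,::-1])
for u in [200,316,450]:
    for v in range(180,330,15):
        w=world('wrist',u,v)
        if w is not None: print((np.append(disp(w),w[2])*1000).round(0).astype(int).tolist(),end=' ')
    print()
```

```text
t 6.3 pos [ 0.5703 -0.2338  0.0669] yaw 3.229 disp [-0.057  -0.0269] F [-2.3 -0.4  2.2] open 0.450 grip 1.6 q [-0.45  0.38  1.28 -0.    1.49 -2.11]
[-101, -110, 2] [-90, -110, 3] [-79, -112, 2] [-67, -113, 3] [-56, -114, 2] [-45, -113, 7] [-44, -105, 34] [-25, -112, 17] [-12, -113, 17] [4, -117, 10] 
[-101, -25, 3] [-90, -25, 2] [-79, -25, 3] [-68, -25, 3] [-56, -25, 3] [-45, -25, 7] [-44, -26, 34] [-25, -25, 17] [-12, -25, 17] [6, -25, 7] 
[-101, 72, 3] [-90, 73, 3] [-79, 74, 3] [-67, 76, 2] [-56, 77, 3] [-45, 76, 7] [-44, 66, 34] [-25, 75, 17] [-12, 76, 17] [2, 79, 14]
```

The flap is lifted to about 30°, and depth shows the front rim at disp x −44 mm and the sill and floor. The tray stands 3 mm up on the mat. I'll continue past upright.

>>> move_arm(
  increments=[
    [0.2, 0.017, 0.19, 0],
    [0.2, 0.017, 0.19, 0],
    [0.22, 0.02, 0.16, 0],
    [0.22, 0.02, 0.16, 0],
    [0.25, 0.022, 0.11, 0],
    [0.25, 0.022, 0.11, 0],
    [0.3, 0.026, -0.02, 0],
    [0.3, 0.026, -0.02, 0],
    [0.31, 0.027, -0.12, 0],
    [0.31, 0.027, -0.12, 0],
    [0.19, 0.016, -0.25, 0],
    [0.19, 0.016, -0.25, 0],
    [0.06, 0.005, -0.25, 0],
    [0.06, 0.005, -0.25, 0],
  ],
)

```text
clock: 7.8
position: [0.6943, -0.2224, 0.0492]
tool_rot: [0.139, -3.138, -0.001]
force: [-0.8, 0.2, 0.1]
opening: 0.451
grip_force: 0.2
```

Run:
```python
from h import *
st(); grab('wrist','w4.png'); p,d=grab('top')
cv2.imwrite('pics/t4.png',np.hstack([cv2.resize(np.load('/tmp/wrist.npz')['p'][:,:,::-1],(480,360)),cv2.resize(p[130:250,330:430+7,::-1],(320,360))]))
```

```text
t 7.8 pos [ 0.6943 -0.2224  0.0492] yaw 3.230 disp [ 0.0676 -0.0264] F [-0.8  0.2  0.1] open 0.451 grip 0.2 q [-0.36  0.72  0.85  0.    1.57 -2.02]
```

View pics/t4.png

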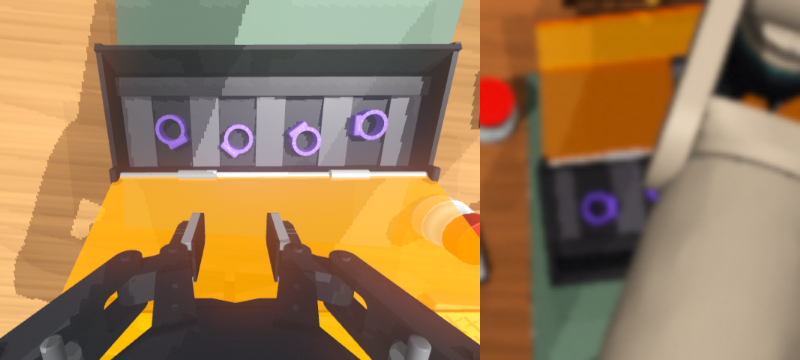

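The flap is well past upright and all four prints are visible in the wrist view at scaled (171,128), (238,140), (305,138) and (371,124). I'll segment the violet and fit centres and head directions.

```bash
cat >> h.py <<'E'
def rings(ztop, name='wrist', roi=None):
    p=np.load('/tmp/%s.npz'%name)['p']; h=cv2.cvtColor(p,cv2.COLOR_RGB2HSV)
    m=cv2.inRange(h,(120,60,40),(150,255,255))
    if roi: q=np.zeros_like(m); q[roi[1]:roi[3],roi[0]:roi[2]]=m[roi[1]:roi[3],roi[0]:roi[2]]; m=q
    m=cv2.morphologyEx(m,cv2.MORPH_CLOSE,np.ones((3,3)))
    out=[]
    for c in cv2.findContours(m,cv2.RETR_EXTERNAL,cv2.CHAIN_APPROX_NONE)[0]:
        if cv2.contourArea(c)<120: continue
        W_=np.array([world(name,u,v,ztop)[:2] for u,v in c[:,0]])
        # circle centre: band radius 12 mm, robust least squares over the contour
        from scipy.optimize import least_squares
        f=least_squares(lambda q:np.hypot(*(W_-q).T)-.012,W_.mean(0),loss='soft_l1',f_scale=.0007).x
        r=np.hypot(*(W_-f).T); g=W_[r>.0135]-f; a=np.degrees(np.arctan2(*g.mean(0)[::-1])) if len(g) else None
        out.append(f); print('px',c[:,0].mean(0).round(),'ctr',f.round(4),'disp',disp(f).round(4),'head deg',None if a is None else round(a),'rmax %.1f'%(r.max()*1e3),'n',len(c),'depthz',np.round(world(name,*c[:,0].mean(0))[2],3))
    return out
E
python3 - <<'E'
from h import *
rings(.019)
E
```

```text
px [316. 186.] ctr [ 0.6499 -0.2245] disp [ 0.0232 -0.0246] head deg -36 rmax 16.2 n 122 depthz 0.007
px [405. 184.] ctr [ 0.6452 -0.1693] disp [0.0233 0.0308] head deg 179 rmax 16.9 n 129 depthz 0.007
px [229. 174.] ctr [ 0.6474 -0.2795] disp [ 0.0159 -0.0791] head deg -9 rmax 15.9 n 132 depthz 0.007
px [490. 166.] ctr [ 0.6282 -0.1189] disp [0.0107 0.0824] head deg 15 rmax 17.0 n 146 depthz 0.007
```

>>> move_arm(
  increments=[
    [-0.24, -0.012, -0.55, 0],
    [-0.3, -0.012, -0.25, 0],
    [-0.27, -0.014, -0.25, -0.83],
    [-0.3, -0.014, -0.25, -0.83],
    [0, 0, 0, -0.83],
    [0, 0, 0, -0.83],
    [0, 0, 0, 0],
  ],
  gripper=0.6,
)

```text
clock: 8.6
position: [0.65, -0.2248, -0.001]
tool_rot: [0.408, 3.114, -0.0]
force: [0.6, -0.7, 0.1]
opening: 0.4
grip_force: 0.0
```

Run:
```python
from h import *
st(); grab('wrist','w5.png'); rings(.019)
```

```text
t 8.6 pos [ 0.65   -0.2248 -0.001 ] yaw 2.881 disp [ 0.0232 -0.0249] F [ 0.6 -0.7  0.1] open 0.400 grip 0.0 q [-0.39  0.64  1.07 -0.    1.43 -1.7 ]
px [272. 310.] ctr [ 0.6615 -0.2429] disp [ 0.0331 -0.044 ] head deg -116 rmax 17.6 n 109 depthz 0.058
px [220. 301.] ctr [ 0.6456 -0.2766] disp [ 0.0144 -0.0761] head deg -80 rmax 20.1 n 179 depthz 0.007
px [325. 299.] ctr [ 0.6614 -0.2229] disp [ 0.0347 -0.024 ] head deg 149 rmax 28.5 n 323 depthz 0.019
px [416. 246.] ctr [ 0.643  -0.1701] disp [0.021  0.0302] head deg -28 rmax 16.8 n 193 depthz 0.007
px [521. 187.] ctr [ 0.6272 -0.1164] disp [0.01   0.0851] head deg -114 rmax 20.4 n 249 depthz 0.007
```

View pics/w5.png

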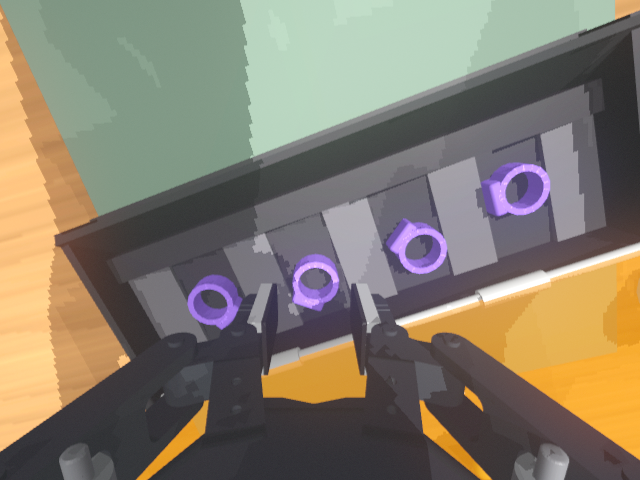

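The print lies centrally between the fingers, with its band centre at about (317,280) and its head at lower left (305,302). Its neighbours are at (213,300), (422,247) and (523,187).

Run:
```python
from h import *
a=world('wrist',317,280,.019);b=world('wrist',304,302,.019)
print(a.round(4),disp(a).round(4),np.degrees(np.arctan2(*(b-a)[1::-1])))
```

```text
[ 0.6478 -0.2228  0.019 ] [ 0.0212 -0.0227] -43.34852255828789
```

>>> move_arm(
  increments=[
    [-0.03, 0.03, -0.2, 0],
    [0, 0, -0.2, 0],
    [0, 0, -0.15, 0],
    [0, 0, 0, 0],
  ],
)

```text
clock: 9.05
position: [0.6478, -0.223, -0.0256]
tool_rot: [-0.405, -3.112, -0.001]
force: [0.5, -0.7, -0.8]
opening: 0.397
grip_force: 0.0
```

>>> move_arm(
  increments=[
    [0, 0, -0.05, 0],
    [0, 0, 0, 0],
  ],
)

```text
clock: 9.25
position: [0.6489, -0.2234, -0.0257]
tool_rot: [-0.406, -3.115, -0.0]
force: [-0.2, -0.6, 0.1]
opening: 0.405
grip_force: 0.0
```

>>> move_arm(
  increments=[
    [0, 0, 0, 0],
    [0, 0, 0, 0],
    [0, 0, 0, 0],
    [0, 0, 0, 0],
    [0, 0, 0, 0],
  ],
  gripper=1,
  newtons=30,
)

```text
clock: 9.75
position: [0.6491, -0.2235, -0.0252]
tool_rot: [0.406, 3.115, -0.0]
force: [-0.8, -0.1, 1.5]
opening: 0.261
grip_force: 21.7
```

>>> move_arm(
  increments=[
    [0, 0, 0.3, 0],
    [0, 0, 0.3, 0],
    [0, 0, 0.2, 0],
    [0, 0, 0, 0],
  ],
)

```text
clock: 10.15
position: [0.6502, -0.2239, 0.0092]
tool_rot: [0.406, 3.111, -0.001]
force: [-0.0, 0.5, -0.1]
opening: 0.257
grip_force: 29.8
```

>>> move_arm(
  increments=[
    [0, 0, 0.25, 0],
    [-0.55, -0.05, 0.1, 0],
    [-0.55, -0.05, 0.1, 0],
    [-0.55, -0.05, 0.1, 0],
    [-0.55, -0.05, 0.1, 0],
    [-0.55, -0.05, 0.1, 0],
    [-0.55, -0.05, 0.1, 0],
    [0, 0, 0.75, -0.95],
    [0, 0, 0.75, -0.95],
    [0.068, 0.94, 0, -0.95],
    [0.068, 0.94, 0, -0.95],
    [0.068, 0.94, 0, -0.95],
    [0.068, 0.94, 0, -0.95],
    [0.068, 0.94, 0, -0.95],
    [0.068, 0.94, 0, -0.95],
    [0.068, 0.94, 0, -0.95],
    [0.068, 0.94, 0, -0.95],
    [0.068, 0.94, 0, -0.95],
    [0.068, 0.94, 0, -0.95],
    [0, 0, 0, -0.95],
  ],
)

```text
clock: 12.15
position: [0.5437, 0.1447, 0.1006]
tool_rot: [-2.2, -2.241, -0.001]
force: [-0.1, -1.1, -0.2]
opening: 0.255
grip_force: 29.9
```

Run:
```python
from h import *
st(); p,d=grab('wrist'); q,_=grab('top')
cv2.imwrite('pics/t6.png',np.hstack([cv2.resize(p[:,:,::-1],(480,360)),cv2.resize(q[150:270,310:470,::-1],(320,240+120))]))
```

```text
t 12.2 pos [0.5437 0.1447 0.1006] yaw 1.589 disp [-0.0506  0.3523] F [-0.1 -1.1 -0.2] open 0.255 grip 29.9 q [0.19 0.21 1.42 0.   1.51 0.18]
```

View pics/t6.png

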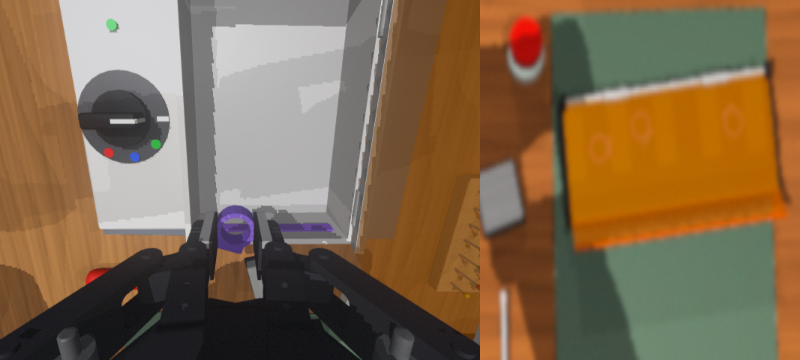

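The flap has shut behind the hand, the print is still held (grip 30 N), and the chamber is clear with the finger pair inside its −y end. Lowering now.

>>> move_arm(
  increments=[
    [0.03, 0, -0.8, 0],
    [0, 0, -0.8, 0],
    [0, 0, -0.6, 0],
    [0, 0, -0.2, 0],
    [0, 0, 0, 0],
  ],
)

```text
clock: 12.75
position: [0.5458, 0.1398, 0.005]
tool_rot: [2.199, 2.243, 0.001]
force: [0.4, -0.8, 0.6]
opening: 0.256
grip_force: 32.2
```

>>> move_arm(
  increments=[
    [0, 0, -0.05, 0],
    [0, 0, -0.03, 0],
    [0, 0, 0, 0],
  ],
)

```text
clock: 13.05
position: [0.5478, 0.1403, 0.0037]
tool_rot: [2.197, 2.24, 0.008]
force: [5.9, 0.8, 4.7]
opening: 0.254
grip_force: 32.5
```

Floor contact (about 5 N). Releasing and rising.

>>> move_arm(
  increments=[
    [0, 0, 0, 0],
    [0, 0, 0, 0],
    [0, 0, 0.3, 0],
    [0, 0, 0.9, 0],
    [0, 0, 0.9, 0],
    [0, 0, 0.6, 0],
    [0, 0, 0, 0],
  ],
  gripper=0.58,
)

```text
clock: 13.75
position: [0.5474, 0.1406, 0.1144]
tool_rot: [2.197, 2.239, 0.01]
force: [1.1, -0.2, -0.2]
opening: 0.421
grip_force: 0.0
```

Run:
```python
from h import *
st(); grab('wrist','w7.png'); grab('top'); p=np.load('/tmp/wrist.npz')['p']; h=cv2.cvtColor(p,cv2.COLOR_RGB2HSV)
rings(.045)
```

```text
t 13.8 pos [0.5474 0.1406 0.1144] yaw 1.590 disp [-0.0472  0.348 ] F [ 1.1 -0.2 -0.2] open 0.421 grip 0.0 q [ 0.19  0.2   1.41 -0.    1.53  0.17]
px [314. 289.] ctr [0.5487 0.0953] disp [-0.0498  0.3027] head deg 44 rmax 32.4 n 172 depthz 0.069
px [400. 289.] ctr [0.6198 0.0948] disp [0.021  0.2961] head deg 94 rmax 26.2 n 133 depthz 0.069
px [315. 238.] ctr [0.5495 0.1393] disp [-0.0452  0.3465] head deg -144 rmax 15.8 n 101 depthz 0.033
```

The print lies flat in the chamber at (0.549, 0.139). I'll go back for the second one (y = +31 mm channel).

>>> move_arm(
  increments=[
    [-0.0625, -0.67, 0, 0.98],
    [-0.0625, -0.67, 0, 0.98],
    [-0.0625, -0.67, 0, 0.98],
    [-0.0625, -0.67, 0, 0.98],
    [-0.0625, -0.67, 0, 0.98],
    [-0.0625, -0.67, 0, 0.98],
    [-0.0625, -0.67, 0, 0.98],
    [-0.0625, -0.67, 0, 0.98],
    [-0.0625, -0.67, 0, 0.98],
    [-0.0625, -0.67, 0, 0.98],
    [-0.0625, -0.67, 0, 0.98],
    [-0.0625, -0.67, 0, 0.98],
    [0, 0, -0.67, 0.98],
    [0, 0, -0.67, 0.98],
    [0, 0, -0.67, 0.98],
    [0, 0, -0.67, 0.95],
    [0, 0, 0, 0],
  ],
)

```text
clock: 15.55
position: [0.5112, -0.1795, -0.0036]
tool_rot: [0.137, -3.129, -0.008]
force: [-0.3, -0.1, -0.3]
opening: 0.423
grip_force: 0.0
```

Run:
```python
from h import *
st()
```

```text
t 15.6 pos [ 0.5112 -0.1795 -0.0036] yaw 3.229 disp [-0.1111  0.0323] F [-0.3 -0.1 -0.3] open 0.423 grip 0.0 q [-0.41  0.27  1.57  0.    1.31 -2.06]
```

>>> move_arm(
  increments=[
    [0.3, 0.026, 0.27, 0],
    [0.3, 0.026, 0, 0],
    [0.06, 0.005, 0, 0],
    [0.05, 0.004, 0, 0],
    [0, 0, 0, 0],
  ],
)

```text
clock: 16.05
position: [0.5366, -0.1792, 0.0108]
tool_rot: [0.129, -3.121, -0.003]
force: [-26.4, -3.0, 6.6]
opening: 0.42
grip_force: 13.6
```

Pressing harder than needed, so I'll ease off a little and do the arc.

>>> move_arm(
  increments=[
    [-0.09, -0.008, -0.05, 0],
    [0.06, 0.006, 0.26, 0],
    [0.08, 0.007, 0.26, 0],
    [0.11, 0.01, 0.25, 0],
    [0.12, 0.01, 0.24, 0],
    [0.15, 0.013, 0.22, 0],
    [0.17, 0.015, 0.22, 0],
  ],
)

```text
clock: 16.75
position: [0.5635, -0.1769, 0.071]
tool_rot: [0.129, -3.129, -0.001]
force: [-12.6, -0.1, 11.0]
opening: 0.421
grip_force: 7.1
```

Run:
```python
from h import *
st(); grab('wrist')
for u in [200,316,450]:
    for v in range(240,330,15):
        w=world('wrist',u,v)
        if w is not None: print((np.append(disp(w),w[2])*1000).round(0).astype(int).tolist(),end=' ')
    print()
```

```text
t 16.8 pos [ 0.5635 -0.1769  0.071 ] yaw 3.224 disp [-0.0588  0.0303] F [-12.6  -0.1  11. ] open 0.421 grip 7.1 q [-0.37  0.31  1.35 -0.    1.48 -2.02]
[-57, -58, 3] [-46, -58, 7] [-44, -49, 33] [-25, -57, 16] [-13, -58, 17] [-40, -32, 88] 
[-57, 32, 3] [-46, 32, 7] [-44, 32, 34] [-25, 32, 17] [-13, 32, 17] [-41, 31, 90] 
[-56, 136, 3] [-44, 137, 3] [-44, 125, 34] [-31, 128, 30] [-20, 128, 33] [-42, 102, 93]
```

>>> move_arm(
  increments=[
    [0.2, 0.017, 0.19, 0],
    [0.2, 0.017, 0.19, 0],
    [0.22, 0.02, 0.16, 0],
    [0.22, 0.02, 0.16, 0],
    [0.25, 0.022, 0.11, 0],
    [0.25, 0.022, 0.11, 0],
    [0.3, 0.026, -0.02, 0],
    [0.3, 0.026, -0.02, 0],
    [0.31, 0.027, -0.12, 0],
    [0.31, 0.027, -0.12, 0],
    [0.19, 0.016, -0.25, 0],
    [0.19, 0.016, -0.25, 0],
    [0.06, 0.005, -0.25, 0],
    [0.06, 0.005, -0.25, 0],
  ],
)

```text
clock: 18.2
position: [0.6898, -0.1657, 0.0532]
tool_rot: [0.135, -3.138, -0.001]
force: [-0.3, 0.7, 0.3]
opening: 0.422
grip_force: 0.2
```

Run:
```python
from h import *
st(); grab('wrist','w8.png'); rings(.019)
```

```text
t 18.2 pos [ 0.6898 -0.1657  0.0532] yaw 3.227 disp [0.068  0.0304] F [-0.3  0.7  0.3] open 0.422 grip 0.2 q [-0.29  0.65  0.94  0.    1.55 -1.94]
px [316. 183.] ctr [ 0.6454 -0.1677] disp [0.0236 0.0324] head deg -135 rmax 16.4 n 123 depthz 0.007
px [143. 173.] ctr [ 0.6474 -0.2776] disp [ 0.016  -0.0773] head deg 114 rmax 16.6 n 137 depthz 0.006
px [398. 164.] ctr [ 0.6283 -0.1174] disp [0.0109 0.0839] head deg -50 rmax 16.3 n 133 depthz 0.006
```

>>> move_arm(
  increments=[
    [-0.24, -0.014, -0.55, 0],
    [-0.3, -0.014, -0.25, 0],
    [-0.27, -0.014, -0.25, 0.83],
    [-0.32, -0.014, -0.25, 0.83],
    [0, 0, 0, 0.83],
    [0, 0, 0, 0.83],
    [0, 0, -0.2, 0],
    [0, 0, -0.2, 0],
    [0, 0, -0.2, 0],
    [0, 0, 0, 0],
    [0, 0, 0, 0],
  ],
  gripper=0.6,
)

```text
clock: 19.35
position: [0.6446, -0.1679, -0.0223]
tool_rot: [0.675, -3.067, -0.001]
force: [-0.1, -0.4, 0.4]
opening: 0.405
grip_force: 0.0
```

>>> move_arm(
  increments=[
    [0, 0, -0.07, 0],
    [0, 0, 0, 0],
    [0, 0, 0, 0],
  ],
)

```text
clock: 19.65
position: [0.6449, -0.168, -0.0242]
tool_rot: [-0.676, 3.068, -0.0]
force: [-0.3, -0.5, -0.7]
opening: 0.4
grip_force: 0.0
```

>>> move_arm(
  increments=[
    [0, 0, 0, 0],
    [0, 0, 0, 0],
    [0, 0, 0, 0],
    [0, 0, 0, 0],
    [0, 0, 0, 0],
  ],
  gripper=1,
)

```text
clock: 20.15
position: [0.6452, -0.1681, -0.024]
tool_rot: [-0.676, 3.067, -0.0]
force: [-0.0, -0.6, 1.9]
opening: 0.263
grip_force: 29.5
```

>>> move_arm(
  increments=[
    [0, 0, 0.3, 0],
    [0, 0, 0.3, 0],
    [0, 0, 0.3, 0],
    [0, 0, 0, 0],
  ],
)

```text
clock: 20.55
position: [0.6465, -0.1686, 0.015]
tool_rot: [-0.675, 3.064, -0.004]
force: [0.2, 1.1, 0.5]
opening: 0.257
grip_force: 29.5
```

>>> move_arm(
  increments=[
    [0, 0, 0.2, 0],
    [-0.55, -0.05, 0.1, 0],
    [-0.55, -0.05, 0.1, 0],
    [-0.55, -0.05, 0.1, -0.9],
    [-0.55, -0.05, 0.1, -0.9],
    [-0.55, -0.05, 0.1, -0.9],
    [-0.55, -0.05, 0.1, -0.9],
    [0, 0, 0.7, -0.9],
    [0, 0, 0.7, -0.9],
    [0.081, 0.91, 0, -0.9],
    [0.081, 0.91, 0, -0.9],
    [0.081, 0.91, 0, -0.9],
    [0.081, 0.91, 0, -0.9],
    [0.081, 0.91, 0, -0.9],
    [0.081, 0.91, 0, -0.9],
    [0.081, 0.91, 0, -0.9],
    [0.081, 0.91, 0, -0.9],
    [0.081, 0.91, 0, -0.9],
    [0.081, 0.91, 0, -0.9],
    [0, 0, 0, -0.9],
  ],
)

```text
clock: 22.55
position: [0.5447, 0.1879, 0.0994]
tool_rot: [-1.731, -2.62, -0.001]
force: [-1.0, 0.6, -0.7]
opening: 0.259
grip_force: 29.7
```

>>> move_arm(
  increments=[
    [0, 0, 0, -0.9],
    [0, 0, 0, -0.9],
    [0, 0, 0, -0.9],
    [0, 0, 0, -0.9],
    [0, 0, 0, 0],
  ],
)

```text
clock: 23.05
position: [0.5451, 0.184, 0.0996]
tool_rot: [-2.194, -2.249, 0.001]
force: [0.3, -1.0, 0.1]
opening: 0.257
grip_force: 29.7
```

Run:
```python
from h import *
st(); grab('wrist','w9.png'); grab('top','t9.png'); rings(.045,roi=(220,0,420,280))
```

```text
t 23.1 pos [0.5451 0.184  0.0996] yaw 1.596 disp [-0.0457  0.3913] F [ 0.3 -1.   0.1] open 0.257 grip 29.7 q [ 0.26  0.24  1.38 -0.    1.52  0.24]
px [309. 276.] ctr [0.5432 0.1495] disp [-0.0506  0.3571] head deg 108 rmax 17.2 n 86 depthz 0.138
px [337.  49.] ctr [0.5569 0.3102] disp [-0.023  0.516] head deg 94 rmax 52.2 n 342 depthz 0.074
```

>>> move_arm(
  increments=[
    [0.04, 0, -0.8, 0],
    [0, 0, -0.8, 0],
    [0, 0, -0.5, 0],
    [0, 0, -0.2, 0],
    [0, 0, 0, 0],
  ],
)

```text
clock: 23.65
position: [0.5463, 0.1838, 0.0069]
tool_rot: [-2.191, -2.25, 0.002]
force: [-0.1, -0.1, 0.8]
opening: 0.255
grip_force: 29.7
```

>>> move_arm(
  increments=[
    [0, 0, -0.04, 0],
    [0, 0, 0, 0],
  ],
)

```text
clock: 23.85
position: [0.5477, 0.1842, 0.0074]
tool_rot: [2.192, 2.249, 0.003]
force: [-0.4, -1.1, -0.1]
opening: 0.258
grip_force: 29.7
```

>>> move_arm(
  increments=[
    [0, 0, -0.04, 0],
    [0, 0, -0.02, 0],
    [0, 0, 0, 0],
  ],
)

```text
clock: 24.15
position: [0.5469, 0.184, 0.0037]
tool_rot: [2.193, 2.25, 0.0]
force: [-0.5, 0.1, -0.3]
opening: 0.258
grip_force: 29.7
```

>>> move_arm(
  increments=[
    [0, 0, 0, 0],
    [0, 0, 0, 0],
    [0, 0, 0.3, 0],
    [0, 0, 0.9, 0],
    [0, 0, 0.9, 0],
    [0, 0, 0.6, 0],
    [0, 0, 0, 0],
  ],
  gripper=0.56,
)

```text
clock: 24.85
position: [0.5489, 0.1846, 0.1171]
tool_rot: [2.19, 2.247, 0.011]
force: [-0.6, 0.3, 0.2]
opening: 0.44
grip_force: 0.0
```

Run:
```python
from h import *
st(); grab('wrist','w10.png'); rings(.045,roi=(220,100,420,480)); p,_=grab('top'); cv2.imwrite('pics/t10.png',p[:,:,::-1])
```

```text
t 24.9 pos [0.5489 0.1846 0.1171] yaw 1.596 disp [-0.0418  0.3917] F [-0.6  0.3  0.2] open 0.440 grip 0.0 q [0.26 0.23 1.36 0.   1.54 0.23]
px [313. 339.] ctr [0.5517 0.0911] disp [-0.0472  0.2983] head deg -14 rmax 39.2 n 193 depthz 0.069
px [311. 287.] ctr [0.5494 0.1402] disp [-0.0453  0.3474] head deg 180 rmax 15.9 n 95 depthz 0.033
px [311. 234.] ctr [0.548 0.184] disp [-0.0428  0.3911] head deg 109 rmax 16.2 n 99 depthz 0.033
```

>>> move_arm(
  increments=[
    [-0.09, -0.712, 0, 0.98],
    [-0.09, -0.712, 0, 0.98],
    [-0.09, -0.712, 0, 0.98],
    [-0.09, -0.712, 0, 0.98],
    [-0.09, -0.712, 0, 0.98],
    [-0.09, -0.712, 0, 0.98],
    [-0.09, -0.712, 0, 0.98],
    [-0.09, -0.712, 0, 0.98],
    [-0.09, -0.712, 0, 0.98],
    [-0.09, -0.712, 0, 0.98],
    [-0.09, -0.712, 0, 0.98],
    [0, 0, -0.67, 0.98],
    [0, 0, -0.67, 0.98],
    [0, 0, -0.67, 0.98],
    [0, 0, -0.67, 0.98],
    [0, 0, 0, 0.9],
    [0, 0, 0, 0],
  ],
)

```text
clock: 26.65
position: [0.5055, -0.1287, 0.002]
tool_rot: [0.14, -3.134, -0.003]
force: [-0.1, 1.0, 0.4]
opening: 0.438
grip_force: 0.0
```

Run:
```python
from h import *
st()
```

```text
t 26.6 pos [ 0.5055 -0.1287  0.002 ] yaw 3.231 disp [-0.1124  0.0834] F [-0.1  1.   0.4] open 0.438 grip 0.0 q [-0.32  0.2   1.63  0.    1.31 -1.98]
```

>>> move_arm(
  increments=[
    [0.3, 0.026, 0.13, 0],
    [0.3, 0.026, 0, 0],
    [0.08, 0.007, 0, 0],
    [0, 0, 0, 0],
  ],
)

```text
clock: 27.05
position: [0.5319, -0.127, 0.0083]
tool_rot: [0.135, -3.132, -0.001]
force: [-8.6, -1.6, 2.2]
opening: 0.439
grip_force: 4.7
```

>>> move_arm(
  increments=[
    [0.06, 0.006, 0.26, 0],
    [0.08, 0.007, 0.26, 0],
    [0.11, 0.01, 0.25, 0],
    [0.12, 0.01, 0.24, 0],
    [0.15, 0.013, 0.22, 0],
    [0.17, 0.015, 0.22, 0],
  ],
)

```text
clock: 27.65
position: [0.5593, -0.1246, 0.0685]
tool_rot: [0.134, -3.132, -0.001]
force: [-15.6, 2.0, 12.6]
opening: 0.438
grip_force: 7.6
```

>>> move_arm(
  increments=[
    [0.2, 0.017, 0.19, 0],
    [0.2, 0.017, 0.19, 0],
    [0.22, 0.02, 0.16, 0],
    [0.22, 0.02, 0.16, 0],
    [0.25, 0.022, 0.11, 0],
    [0.25, 0.022, 0.11, 0],
    [0.3, 0.026, -0.02, 0],
    [0.3, 0.026, -0.02, 0],
    [0.31, 0.027, -0.12, 0],
    [0.31, 0.027, -0.12, 0],
    [0.19, 0.016, -0.25, 0],
    [0.19, 0.016, -0.25, 0],
    [0.06, 0.005, -0.25, 0],
    [0.06, 0.005, -0.25, 0],
  ],
)

```text
clock: 29.05
position: [0.6842, -0.1138, 0.0518]
tool_rot: [0.138, -3.137, -0.001]
force: [-0.1, -0.1, 0.7]
opening: 0.444
grip_force: 0.2
```

Run:
```python
from h import *
st(); grab('wrist','w11.png'); rings(.019)
```

```text
t 29.1 pos [ 0.6842 -0.1138  0.0518] yaw 3.230 disp [0.0669 0.0826] F [-0.1 -0.1  0.7] open 0.444 grip 0.2 q [-0.22  0.61  1.    0.    1.53 -1.88]
px [ 62. 174.] ctr [ 0.6471 -0.2758] disp [ 0.0159 -0.0755] head deg -3 rmax 17.3 n 145 depthz 0.006
px [316. 166.] ctr [ 0.6283 -0.1162] disp [0.011  0.0852] head deg -83 rmax 15.7 n 130 depthz 0.007
```

>>> move_arm(
  increments=[
    [-0.24, -0.03, -0.55, 0],
    [-0.3, -0.03, -0.25, 0],
    [-0.4, -0.03, -0.25, 0],
    [-0.48, -0.03, -0.25, 0],
    [0, 0, 0, 0],
    [0, 0, -0.2, 0],
    [0, 0, -0.2, 0],
    [0, 0, -0.2, 0],
    [0, 0, -0.02, 0],
    [0, 0, 0, 0],
    [0, 0, 0, 0],
  ],
  gripper=0.57,
)

```text
clock: 30.2
position: [0.628, -0.1187, -0.0234]
tool_rot: [-0.139, 3.138, -0.0]
force: [-0.1, -0.4, -0.8]
opening: 0.428
grip_force: 0.0
```

>>> move_arm(
  increments=[
    [0, 0, 0, 0],
    [0, 0, 0, 0],
    [0, 0, 0, 0],
    [0, 0, 0, 0],
    [0, 0, 0, 0],
  ],
  gripper=1,
)

```text
clock: 30.7
position: [0.6283, -0.1169, -0.0227]
tool_rot: [-0.14, 3.137, 0.004]
force: [0.2, 6.6, 2.8]
opening: 0.293
grip_force: 29.3
```

>>> move_arm(
  increments=[
    [0, 0, 0.3, 0],
    [0, 0, 0.3, 0],
    [0, 0, 0.3, 0],
    [0, 0, 0, 0],
  ],
)

```text
clock: 31.1
position: [0.6294, -0.1194, 0.0159]
tool_rot: [-0.138, 3.134, -0.003]
force: [-0.7, 0.7, 0.3]
opening: 0.291
grip_force: 30.0
```

>>> move_arm(
  increments=[
    [0, 0, 0.2, 0],
    [-0.53, -0.045, 0.1, 0],
    [-0.53, -0.045, 0.1, 0],
    [-0.53, -0.045, 0.1, 0],
    [-0.53, -0.045, 0.1, -0.98],
    [-0.53, -0.045, 0.1, -0.98],
    [-0.53, -0.045, 0.1, -0.98],
    [0, 0, 0.7, -0.98],
    [0, 0, 0.7, -0.98],
    [0.114, 0.89, 0, -0.98],
    [0.114, 0.89, 0, -0.98],
    [0.114, 0.89, 0, -0.98],
    [0.114, 0.89, 0, -0.98],
    [0.114, 0.89, 0, -0.98],
    [0.114, 0.89, 0, -0.98],
    [0.114, 0.89, 0, -0.98],
    [0.114, 0.89, 0, -0.98],
    [0.114, 0.89, 0, -0.98],
    [0.114, 0.89, 0, -0.98],
    [0, 0, 0, -0.9],
  ],
)

```text
clock: 33.1
position: [0.5456, 0.2303, 0.1001]
tool_rot: [-2.192, -2.249, -0.001]
force: [0.8, -1.2, 0.1]
opening: 0.294
grip_force: 30.0
```

>>> move_arm(
  increments=[
    [0, 0, 0, 0],
    [0, 0, 0, 0],
  ],
)

```text
clock: 33.3
position: [0.546, 0.2261, 0.1003]
tool_rot: [2.19, 2.252, -0.001]
force: [0.3, -0.3, -0.7]
opening: 0.292
grip_force: 30.0
```

Run:
```python
from h import *
st(); grab('wrist','w12.png'); rings(.045,roi=(220,100,420,480))
p,_=grab('top'); cv2.imwrite('pics/t12.png',p[:,:,::-1])
```

```text
t 33.3 pos [0.546  0.2261 0.1003] yaw 1.598 disp [-0.0412  0.4332] F [ 0.3 -0.3 -0.7] open 0.292 grip 30.0 q [ 0.33  0.28  1.33 -0.    1.53  0.3 ]
px [314. 396.] ctr [0.5497 0.0889] disp [-0.0494  0.2963] head deg -87 rmax 35.4 n 172 depthz 0.066
px [313. 313.] ctr [0.5471 0.1664] disp [-0.0453  0.3737] head deg 66 rmax 42.0 n 238 depthz 0.132
px [337. 128.] ctr [0.5595 0.3105] disp [-0.0203  0.5161] head deg -89 rmax 55.2 n 333 depthz 0.076
```

>>> move_arm(
  increments=[
    [0.02, 0, -0.8, 0],
    [0, 0, -0.8, 0],
    [0, 0, -0.5, 0],
    [0, 0, -0.25, 0],
    [0, 0, -0.03, 0],
    [0, 0, 0, 0],
  ],
)

```text
clock: 34.0
position: [0.5474, 0.2263, 0.006]
tool_rot: [2.193, 2.249, 0.002]
force: [0.5, 0.4, 0.1]
opening: 0.29
grip_force: 30.6
```

>>> move_arm(
  increments=[
    [0, 0, -0.03, 0],
    [0, 0, 0, 0],
    [0, 0, 0, 0],
  ],
)

```text
clock: 34.3
position: [0.5471, 0.2266, 0.0045]
tool_rot: [2.193, 2.249, 0.001]
force: [0.1, 0.4, 0.1]
opening: 0.295
grip_force: 30.6
```

>>> move_arm(
  increments=[
    [0, 0, -0.03, 0],
    [0, 0, 0, 0],
    [0, 0, 0, 0],
  ],
)

```text
clock: 34.6
position: [0.5473, 0.2266, 0.0033]
tool_rot: [2.192, 2.249, 0.002]
force: [1.6, 0.1, 2.4]
opening: 0.295
grip_force: 30.8
```

>>> move_arm(
  increments=[
    [0, 0, 0, 0],
    [0, 0, 0, 0],
    [0, 0, 0.3, 0],
    [0, 0, 0.9, 0],
    [0, 0, 0.9, 0],
    [0, 0, 0.6, 0],
    [0, 0, 0, 0],
  ],
  gripper=0.56,
)

```text
clock: 35.3
position: [0.5486, 0.2273, 0.1158]
tool_rot: [2.19, 2.247, 0.01]
force: [1.0, 0.5, -0.3]
opening: 0.44
grip_force: 0.0
```

Run:
```python
from h import *
st(); grab('wrist','w13.png'); rings(.045,roi=(220,100,420,480))
```

```text
t 35.3 pos [0.5486 0.2273 0.1158] yaw 1.596 disp [-0.0384  0.4342] F [ 1.   0.5 -0.3] open 0.440 grip 0.0 q [0.33 0.27 1.31 0.   1.55 0.3 ]
px [318. 386.] ctr [0.5568 0.0865] disp [-0.0426  0.2932] head deg 38 rmax 47.2 n 226 depthz 0.07
px [311. 333.] ctr [0.5494 0.141 ] disp [-0.0451  0.3482] head deg 149 rmax 16.6 n 93 depthz 0.034
px [310. 284.] ctr [0.548  0.1852] disp [-0.0427  0.3923] head deg 146 rmax 16.9 n 96 depthz 0.034
px [312. 236.] ctr [0.5487 0.2272] disp [-0.0384  0.434 ] head deg -155 rmax 15.3 n 102 depthz 0.034
px [337. 131.] ctr [0.5637 0.3101] disp [-0.0162  0.5154] head deg -87 rmax 59.1 n 332 depthz 0.075
```

>>> move_arm(
  increments=[
    [-0.054, -0.92, 0, 0.98],
    [-0.054, -0.92, 0, 0.98],
    [-0.054, -0.92, 0, 0.98],
    [-0.054, -0.92, 0, 0.98],
    [-0.054, -0.92, 0, 0.98],
    [-0.054, -0.92, 0, 0.98],
    [-0.054, -0.92, 0, 0.98],
    [-0.054, -0.92, 0, 0.98],
    [-0.054, -0.92, 0, 0.98],
    [-0.054, -0.92, 0, 0.98],
    [-0.054, -0.92, 0, 0.98],
    [-0.054, -0.92, 0, 0.98],
    [-0.054, -0.92, 0, 0.98],
    [0, 0, -0.64, 0.98],
    [0, 0, -0.64, 0.98],
    [0, 0, -0.64, 0.9],
    [0, 0, -0.64, 0],
    [0, 0, 0, 0],
    [0, 0, 0, 0],
  ],
)

```text
clock: 37.25
position: [0.5181, -0.2514, 0.0077]
tool_rot: [0.138, -3.136, -0.002]
force: [0.4, 0.6, 0.9]
opening: 0.441
grip_force: 0.0
```

Run:
```python
from h import *
st()
```

```text
t 37.2 pos [ 0.5181 -0.2514  0.0077] yaw 3.230 disp [-0.1105 -0.04  ] F [0.4 0.6 0.9] open 0.441 grip 0.0 q [-0.52  0.33  1.46  0.    1.35 -2.17]
```

Advance 24.5 mm to the lip, touching lightly.

>>> move_arm(
  increments=[
    [0.3, 0.026, 0, 0],
    [0.3, 0.026, 0, 0],
    [0.04, 0.004, 0, 0],
    [0, 0, 0, 0],
  ],
)

```text
clock: 37.65
position: [0.5434, -0.2503, 0.0095]
tool_rot: [0.138, -3.136, 0.001]
force: [-7.7, -1.1, 1.6]
opening: 0.439
grip_force: 3.7
```

>>> move_arm(
  increments=[
    [0.06, 0.006, 0.26, 0],
    [0.08, 0.007, 0.26, 0],
    [0.11, 0.01, 0.25, 0],
    [0.12, 0.01, 0.24, 0],
    [0.15, 0.013, 0.22, 0],
    [0.17, 0.015, 0.22, 0],
  ],
)

```text
clock: 38.25
position: [0.5711, -0.2479, 0.0695]
tool_rot: [0.137, -3.137, 0.002]
force: [-7.3, 0.3, 3.3]
opening: 0.435
grip_force: 2.3
```

>>> move_arm(
  increments=[
    [0.2, 0.017, 0.19, 0],
    [0.2, 0.017, 0.19, 0],
    [0.22, 0.02, 0.16, 0],
    [0.22, 0.02, 0.16, 0],
    [0.25, 0.022, 0.11, 0],
    [0.25, 0.022, 0.11, 0],
    [0.3, 0.026, -0.02, 0],
    [0.3, 0.026, -0.02, 0],
    [0.31, 0.027, -0.12, 0],
    [0.31, 0.027, -0.12, 0],
    [0.19, 0.016, -0.25, 0],
    [0.17, 0.016, -0.25, 0],
    [0.03, 0.003, -0.25, 0],
    [0.03, 0.003, -0.25, 0],
  ],
)

```text
clock: 39.65
position: [0.6909, -0.2367, 0.0509]
tool_rot: [0.139, -3.138, -0.001]
force: [-0.4, 0.5, -0.4]
opening: 0.439
grip_force: 0.2
```

Run:
```python
from h import *
st(); grab('wrist','w14.png'); rings(.019)
```

```text
t 39.6 pos [ 0.6909 -0.2367  0.0509] yaw 3.230 disp [ 0.0629 -0.0403] F [-0.4  0.5 -0.4] open 0.439 grip 0.2 q [-0.38  0.72  0.84  0.    1.58 -2.04]
px [252. 182.] ctr [ 0.6473 -0.28  ] disp [ 0.0157 -0.0797] head deg 43 rmax 16.1 n 127 depthz 0.007
```

>>> move_arm(
  increments=[
    [-0.24, 0, -0.55, 0],
    [-0.3, 0, -0.25, 0],
    [-0.27, -0.3, -0.25, 0],
    [-0.3, -0.38, -0.2, 0],
    [0, -0.38, 0, 0],
    [0, 0, 0, 0],
    [0, 0, -0.2, 0],
    [0, 0, -0.2, 0],
    [0, 0, -0.2, 0],
    [0, 0, -0.02, 0],
    [0, 0, 0, 0],
    [0, 0, 0, 0],
  ],
  gripper=0.58,
)

```text
clock: 40.9
position: [0.6471, -0.279, -0.0225]
tool_rot: [-0.139, 3.138, -0.0]
force: [0.6, -1.1, 0.3]
opening: 0.423
grip_force: 0.0
```

Run:
```python
from h import *
st(); p,_=grab('wrist'); cv2.imwrite('pics/w15.png',p[160:400,160:480,::-1])
```

```text
t 40.9 pos [ 0.6471 -0.279  -0.0225] yaw 3.230 disp [ 0.0156 -0.0786] F [ 0.6 -1.1  0.3] open 0.423 grip 0.0 q [-0.46  0.71  1.02  0.    1.42 -2.12]
```

View pics/w15.png

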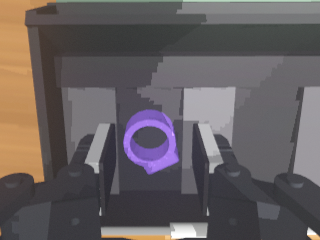

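The print sits between the pads, with its band at crop (150,138) and the fingers at columns 108 and 203. Closing.

>>> move_arm(
  increments=[
    [0, 0, -0.03, 0],
    [0, 0, 0, 0],
    [0, 0, 0, 0],
    [0, 0, 0, 0],
    [0, 0, 0, 0],
    [0, 0, 0, 0],
  ],
  gripper=1,
)

```text
clock: 41.55
position: [0.6475, -0.2797, -0.0227]
tool_rot: [-0.138, 3.137, -0.002]
force: [-0.9, -0.4, 5.6]
opening: 0.26
grip_force: 29.4
```

>>> move_arm(
  increments=[
    [0, 0, 0.3, 0],
    [0, 0, 0.3, 0],
    [0, 0, 0.3, 0],
    [0, 0, 0, 0],
  ],
)

```text
clock: 41.95
position: [0.6482, -0.2797, 0.0154]
tool_rot: [-0.139, 3.134, -0.003]
force: [-0.4, -1.2, -0.2]
opening: 0.259
grip_force: 29.4
```

>>> move_arm(
  increments=[
    [0, 0, 0.2, 0],
    [-0.55, -0.05, 0.1, 0],
    [-0.55, -0.05, 0.1, 0],
    [-0.55, -0.05, 0.1, 0],
    [-0.55, -0.05, 0.1, -0.98],
    [-0.55, -0.05, 0.1, -0.98],
    [-0.55, -0.05, 0.1, -0.98],
    [0, 0, 0.7, -0.98],
    [0, 0, 0.7, -0.98],
    [0.06, 0.95, 0, -0.98],
    [0.06, 0.95, 0, -0.98],
    [0.06, 0.95, 0, -0.98],
    [0.06, 0.95, 0, -0.98],
    [0.06, 0.95, 0, -0.98],
    [0.06, 0.95, 0, -0.98],
    [0.06, 0.95, 0, -0.98],
    [0.06, 0.95, 0, -0.98],
    [0.06, 0.95, 0, -0.98],
    [0.06, 0.95, 0, -0.98],
    [0.06, 0.95, 0, -0.9],
  ],
)

```text
clock: 43.95
position: [0.5409, 0.1285, 0.1001]
tool_rot: [-2.197, -2.245, 0.0]
force: [0.0, -0.4, -0.4]
opening: 0.261
grip_force: 29.5
```

>>> move_arm(
  increments=[
    [0.03, 0.9, 0, 0],
    [0.03, 0.9, 0, 0],
    [0.03, 0.9, 0, 0],
    [0.03, 0.88, 0, 0],
    [0, 0, 0, 0],
    [0, 0, 0, 0],
  ],
)

```text
clock: 44.55
position: [0.5456, 0.2705, 0.0997]
tool_rot: [2.191, 2.251, -0.001]
force: [0.0, 1.5, -0.7]
opening: 0.258
grip_force: 29.5
```

Run:
```python
from h import *
st(); grab('wrist','w16.png'); rings(.045,roi=(220,100,420,480))
```

```text
t 44.5 pos [0.5456 0.2705 0.0997] yaw 1.598 disp [-0.0377  0.4775] F [ 0.   1.5 -0.7] open 0.258 grip 29.5 q [ 0.4   0.33  1.27 -0.    1.54  0.37]
px [314. 387.] ctr [0.5495 0.142 ] disp [-0.045   0.3491] head deg 147 rmax 18.0 n 97 depthz 0.033
px [314. 313.] ctr [0.548 0.21 ] disp [-0.0405  0.417 ] head deg 97 rmax 39.5 n 219 depthz 0.132
```

>>> move_arm(
  increments=[
    [0.02, 0, -0.8, 0],
    [0, 0, -0.8, 0],
    [0, 0, -0.5, 0],
    [0, 0, -0.25, 0],
    [0, 0, -0.03, 0],
    [0, 0, 0, 0],
    [0, 0, -0.03, 0],
    [0, 0, 0, 0],
    [0, 0, 0, 0],
  ],
)

```text
clock: 45.5
position: [0.5471, 0.2702, 0.0043]
tool_rot: [2.193, 2.249, 0.001]
force: [-0.1, -0.6, -0.5]
opening: 0.249
grip_force: 29.9
```

>>> move_arm(
  increments=[
    [0, 0, -0.03, 0],
    [0, 0, 0, 0],
    [0, 0, 0, 0],
  ],
)

```text
clock: 45.8
position: [0.5472, 0.2702, 0.0031]
tool_rot: [2.193, 2.249, 0.002]
force: [-0.1, -0.4, 4.6]
opening: 0.258
grip_force: 30.4
```

>>> move_arm(
  increments=[
    [0, 0, 0, 0],
    [0, 0, 0, 0],
    [0, 0, 0.3, 0],
    [0, 0, 0.9, 0],
    [0, 0, 0.9, 0],
    [-0.5, 0, 0.8, 0],
    [-0.5, 0, 0.5, 0],
    [-0.3, 0, 0, 0],
    [0, 0, 0, 0],
  ],
  gripper=0.56,
)

```text
clock: 46.7
position: [0.4939, 0.2705, 0.1395]
tool_rot: [2.192, 2.251, 0.002]
force: [-0.1, -0.5, -0.4]
opening: 0.441
grip_force: 0.0
```

Run:
```python
from h import *
st(); p,_=grab('wrist'); q,_=grab('top'); rings(.045,roi=(220,60,520,480))
cv2.imwrite('pics/t16.png',np.hstack([cv2.resize(p[:,:,::-1],(480,360)),cv2.resize(q[150:310,170:312,::-1],(320,360),interpolation=cv2.INTER_CUBIC)]))
```

```text
t 46.7 pos [0.4939 0.2705 0.1395] yaw 1.597 disp [-0.0892  0.482 ] F [-0.1 -0.5 -0.4] open 0.441 grip 0.0 q [0.44 0.18 1.37 0.   1.59 0.41]
px [358. 361.] ctr [0.5482 0.1401] disp [-0.0465  0.3474] head deg -178 rmax 17.0 n 57 depthz 0.045
px [372. 275.] ctr [0.5475 0.2292] disp [-0.0394  0.4362] head deg -87 rmax 15.9 n 93 depthz 0.033
px [376. 231.] ctr [0.5471 0.2692] disp [-0.0363  0.476 ] head deg -95 rmax 16.1 n 90 depthz 0.034
```

View pics/t16.png

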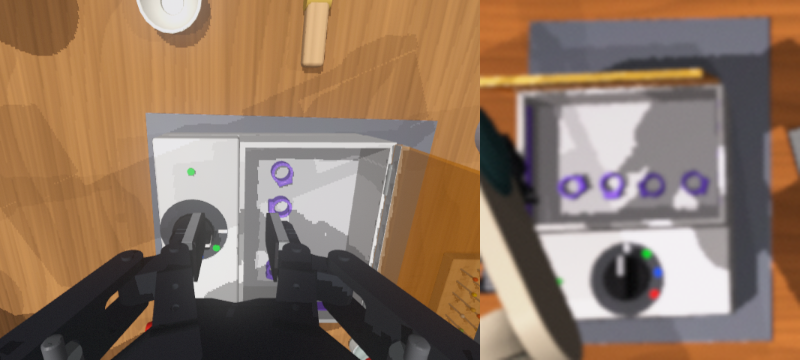

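All four prints lie flat in a row in the chamber: top crop (573,185), (613,184), (652,184) and (695,183). The dial is still at white. I'll go behind the lid with shut fingers.

>>> move_arm(
  increments=[
    [0, 0, 0.9, 0],
    [0, 0, 0.9, 0],
    [0, 0, 0.9, 0],
    [0.8, -0.27, 0, 0],
    [0.8, -0.27, 0, 0],
    [0.8, -0.27, 0, 0],
    [0.8, -0.27, 0, 0],
    [0.8, -0.27, 0, 0],
    [0.8, -0.27, 0, 0],
    [0, 0, 0, 0],
    [0, 0, 0, 0],
  ],
  gripper=1,
)

```text
clock: 47.9
position: [0.6873, 0.2046, 0.2434]
tool_rot: [-2.193, -2.247, 0.005]
force: [-0.8, -0.5, 0.5]
opening: 0.001
grip_force: 0.0
```

Run:
```python
from h import *
st(); p,d=grab('top'); v=np.load('/tmp/top.npz')
for u,w in [(166,187),(200,186),(230,185),(265,184)]: print(np.round(world('top',u,w),3))
```

```text
t 47.9 pos [0.6873 0.2046 0.2434] yaw 1.595 disp [0.0977 0.3996] F [-0.8 -0.5  0.5] open 0.001 grip 0.0 q [0.24 0.66 0.56 0.   1.93 0.21]
[0.534 0.185 0.551]
[0.534 0.143 0.55 ]
[0.614 0.178 0.23 ]
[0.619 0.11  0.214]
```

>>> move_arm(
  increments=[
    [0, 0, -0.65, 0],
    [0, 0, -0.65, 0],
    [0, 0, -0.62, 0],
    [-0.4, 0, 0, 0],
    [-0.4, 0, 0, 0],
    [-0.3, 0, 0, 0],
    [0, 0, 0, 0],
  ],
)

```text
clock: 48.65
position: [0.6413, 0.2063, 0.1717]
tool_rot: [2.19, 2.251, 0.003]
force: [1.0, -1.2, -0.6]
opening: -0.001
grip_force: 0.0
```

>>> move_arm(
  increments=[
    [-0.24, 0, -0.06, 0],
    [-0.24, 0, -0.06, 0],
    [-0.21, 0, -0.09, 0],
    [-0.21, 0, -0.09, 0],
    [-0.2, 0, -0.14, 0],
    [-0.2, 0, -0.14, 0],
    [0, 0, 0, 0],
  ],
)

```text
clock: 49.35
position: [0.59, 0.2056, 0.1466]
tool_rot: [-2.192, -2.25, 0.0]
force: [0.3, -0.7, -0.1]
opening: -0.001
grip_force: 0.0
```

Run:
```python
from h import *
st(); p,d=grab('scene'); cv2.imwrite('pics/s17.png',cv2.resize(p[120:280,300:500,::-1],(750,600),interpolation=cv2.INTER_CUBIC))
```

```text
t 49.4 pos [0.59   0.2056 0.1466] yaw 1.597 disp [0.0009 0.409 ] F [ 0.3 -0.7 -0.1] open -0.001 grip 0.0 q [0.28 0.35 1.15 0.   1.64 0.25]
```

View pics/s17.png

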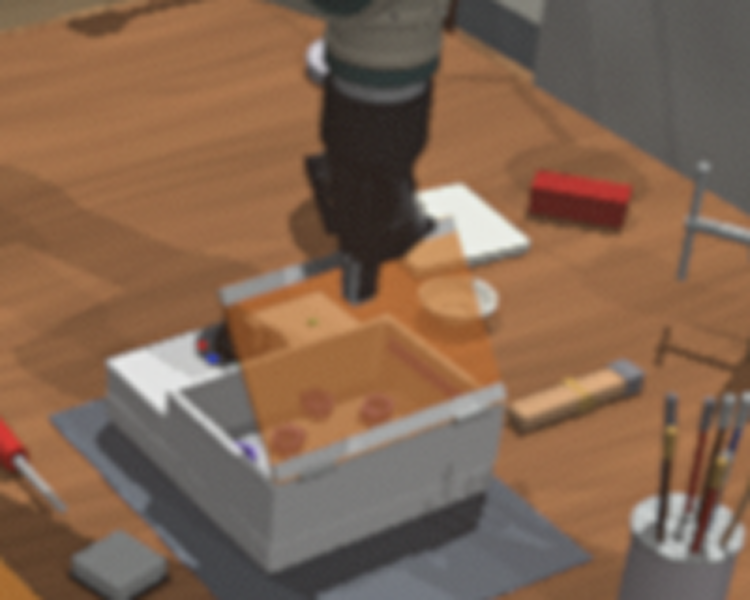

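The fingertips (360,290) are behind the amber lid and pushing it over; it is now about half closed, with the prints visible beneath. Continuing the arc.

>>> move_arm(
  increments=[
    [-0.18, 0, -0.16, 0],
    [-0.18, 0, -0.16, 0],
    [-0.15, 0, -0.19, 0],
    [-0.15, 0, -0.19, 0],
    [-0.1, 0, -0.23, 0],
    [-0.1, 0, -0.23, 0],
    [-0.08, 0, -0.23, 0],
    [-0.08, 0, -0.23, 0],
    [-0.02, 0, -0.23, 0],
    [-0.02, 0, -0.2, 0],
    [0, 0, 0, 0],
  ],
)

```text
clock: 50.5
position: [0.5476, 0.205, 0.0627]
tool_rot: [-2.192, -2.249, 0.003]
force: [1.3, -0.2, -0.9]
opening: -0.003
grip_force: 0.0
```

>>> move_arm(
  increments=[
    [-0.1, 0, -0.06, 0],
    [0, 0, -0.06, 0],
    [0, 0, 0, 0],
  ],
)

```text
clock: 50.8
position: [0.5444, 0.2053, 0.0596]
tool_rot: [2.193, 2.25, 0.0]
force: [0.7, -0.4, -0.0]
opening: -0.003
grip_force: 0.0
```

>>> move_arm(
  increments=[
    [0, 0, -0.06, 0],
    [0, 0, 0, 0],
  ],
)

```text
clock: 51.0
position: [0.5444, 0.2053, 0.0571]
tool_rot: [2.193, 2.25, -0.0]
force: [0.5, -0.4, 0.3]
opening: 0.004
grip_force: 0.0
```

>>> move_arm(
  increments=[
    [0, 0, -0.06, 0],
    [0, 0, -0.04, 0],
    [0, 0, 0, 0],
  ],
)

```text
clock: 51.3
position: [0.5448, 0.2054, 0.0563]
tool_rot: [2.192, 2.249, 0.002]
force: [-8.9, -2.4, 16.5]
opening: -0.002
grip_force: 8.3
```

Run:
```python
from h import *
st(); grab('top'); 
for u,v in [(190,245),(200,245),(250,246),(265,246),(270,230),(200,215),(200,190)]: print(u,v,np.round(world('top',u,v),3))
```

```text
t 51.3 pos [0.5448 0.2054 0.0563] yaw 1.596 disp [-0.0441  0.4127] F [-8.9 -2.4 16.5] open -0.002 grip 8.3 q [ 0.3   0.3   1.41 -0.    1.44  0.27]
190 245 [0.511 0.298 0.093]
200 245 [0.511 0.275 0.093]
250 246 [0.507 0.162 0.092]
265 246 [0.506 0.128 0.093]
270 230 [0.542 0.117 0.092]
200 215 [0.523 0.184 0.406]
200 190 [0.561 0.183 0.414]
```

The lid reads level at z = 93 mm across and pressed home with 16 N. Now over to the dial.

>>> move_arm(
  increments=[
    [0, 0, 0.92, 0],
    [0, 0, 0.92, 0],
    [-0.5, -0.02, 0, 1],
    [-0.5, -0.02, 0, 1],
    [-0.5, -0.02, 0, 1],
    [-0.5, -0.03, 0, 1],
    [-0.5, -0.03, 0, 1],
    [0, 0, 0, 1],
    [0, 0, 0, 1],
    [0, 0, 0, 1],
    [0, 0, 0, 1],
    [0, 0, 0, 1],
    [0, 0, 0, 1],
    [0, 0, 0, 1],
    [0, 0, 0, 1],
    [0, 0, 0, 1],
    [0, 0, 0, 1],
    [0, 0, 0, 0],
  ],
  gripper=0.6,
)

```text
clock: 53.15
position: [0.4444, 0.2005, 0.1269]
tool_rot: [-0.041, 3.141, 0.0]
force: [-0.1, -0.4, -1.0]
opening: 0.399
grip_force: 0.0
```

Run:
```python
from h import *
st(); p,_=grab('wrist'); cv2.imwrite('pics/w18.png',p[140:440,120:520,::-1]); q,_=grab('top')
```

```text
t 53.1 pos [0.4444 0.2005 0.1269] yaw 3.168 disp [-0.1445  0.4166] F [-0.1 -0.4 -1. ] open 0.399 grip 0.0 q [ 0.35 -0.02  1.61  0.    1.55 -1.25]
```

View pics/w18.png

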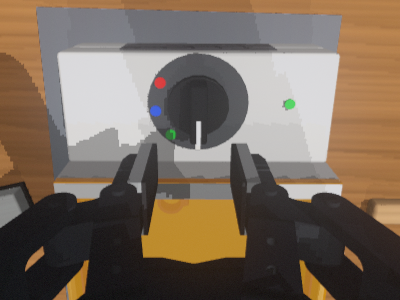

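The dial's axis is at crop (198,103), full (318,243), with its pointer straight away from the robot (crop down). The fingers straddle it evenly.

Run:
```python
from h import *
print(world('wrist',318,243,.072),world('wrist',318,243,.093),np.round(world('wrist',318,243),3))
```

```text
[0.44539577 0.20350543 0.072     ] [0.43871722 0.20301508 0.093     ] [0.439 0.203 0.093]
```

>>> move_arm(
  increments=[
    [0, 0, -0.9, 0],
    [0, 0, -0.8, 0],
    [0, 0, -0.3, 0],
    [0, 0, -0.1, 0],
    [0, 0, 0, 0],
    [0, 0, 0, 0],
  ],
)

```text
clock: 53.85
position: [0.4455, 0.2009, 0.0445]
tool_rot: [-0.039, 3.139, 0.002]
force: [-0.7, 0.3, -0.0]
opening: 0.401
grip_force: 0.0
```

>>> move_arm(
  increments=[
    [0, 0.02, -0.1, 0],
    [0, 0, 0, 0],
  ],
)

```text
clock: 54.05
position: [0.4446, 0.2014, 0.0391]
tool_rot: [-0.04, 3.141, 0.001]
force: [-0.0, 1.0, -0.9]
opening: 0.397
grip_force: 0.0
```

>>> move_arm(
  increments=[
    [0, 0, 0, 0],
    [0, 0, 0, 0],
    [0, 0, 0, 0],
    [0, 0, 0, 0],
    [0, 0, 0, 0],
  ],
  gripper=1,
  newtons=25,
)

```text
clock: 54.55
position: [0.4445, 0.2035, 0.0395]
tool_rot: [-0.041, 3.14, 0.007]
force: [-0.3, 10.2, 0.1]
opening: 0.133
grip_force: 29.9
```

Bar gripped (12 mm). I'll ease the 3 mm y offset, then turn clockwise 80°.

>>> move_arm(
  increments=[
    [0, 0.06, 0, 0],
    [0, 0, 0, -0.95],
    [0, 0, 0, -0.95],
    [0, 0, 0, -0.95],
    [0, 0, 0, -0.95],
    [0, 0, 0, -0.95],
    [0, 0, 0, -0.95],
    [0, 0, 0, -0.95],
    [0, 0, 0, -0.95],
    [0, 0, 0, -0.95],
    [0, 0, 0, -0.95],
    [0, 0, 0, -0.95],
    [0, 0, 0, -0.95],
    [0, 0, 0, -0.95],
    [0, 0, 0, -0.95],
    [0, 0, 0, 0],
    [0, 0, 0, 0],
  ],
)

```text
clock: 56.25
position: [0.4475, 0.2075, 0.0396]
tool_rot: [1.982, 2.435, 0.019]
force: [15.4, 19.0, -12.1]
opening: 0.131
grip_force: 28.3
```

Run:
```python
from h import *
st()
```

```text
t 56.2 pos [0.4475 0.2075 0.0396] yaw 1.775 disp [-0.1409  0.4233] F [ 15.4  19.  -12.1] open 0.131 grip 28.3 q [0.36 0.06 1.7  0.   1.36 0.15]
```

>>> move_arm(
  increments=[
    [0, 0, 0, 0],
    [0, 0, 0, 0],
    [0, 0, 0, 0],
    [0, 0, 0.4, 0],
    [0, 0, 0.9, 0],
    [0, 0, 0.9, 0],
    [-0.6, -0.6, 0.5, 0],
    [-0.6, -0.9, 0.3, 0],
    [0, -0.9, 0, 0],
    [0, -0.9, 0, 0],
    [0, -0.9, 0, 0],
    [0, 0, 0, 0],
    [0, 0, 0, 0],
  ],
  gripper=0.55,
)

```text
clock: 57.55
position: [0.3963, 0.0351, 0.1589]
tool_rot: [1.987, 2.433, 0.0]
force: [0.0, 0.4, -0.1]
opening: 0.45
grip_force: 0.0
```

Run:
```python
from h import *
st(); p,_=grab('top'); s,_=grab('scene')
a=cv2.resize(p[150:310,160:480,::-1],(640,320),interpolation=cv2.INTER_CUBIC)
b=cv2.resize(p[235:300,180:290,::-1],(440,260),interpolation=cv2.INTER_CUBIC)
im=np.zeros((590,640,3),np.uint8); im[:320]=a; im[325:585,:440]=b
cv2.imwrite('pics/f19.png',im)
print([np.round(world('top',u,v)[2],3) for u,v in [(200,245),(250,246),(270,200),(200,200),(230,220)]], [np.round(world('top',u,v)[2],3) for u,v in [(370,200),(400,200),(430,195)]])
```

```text
t 57.5 pos [0.3963 0.0351 0.1589] yaw 1.772 disp [-0.2069  0.2561] F [ 0.   0.4 -0.1] open 0.450 grip 0.0 q [-0.   -0.31  1.8   0.    1.65 -0.21]
[np.float64(0.093), np.float64(0.092), np.float64(0.092), np.float64(0.093), np.float64(0.093)] [np.float64(0.036), np.float64(0.038), np.float64(0.037)]
```

View pics/f19.png

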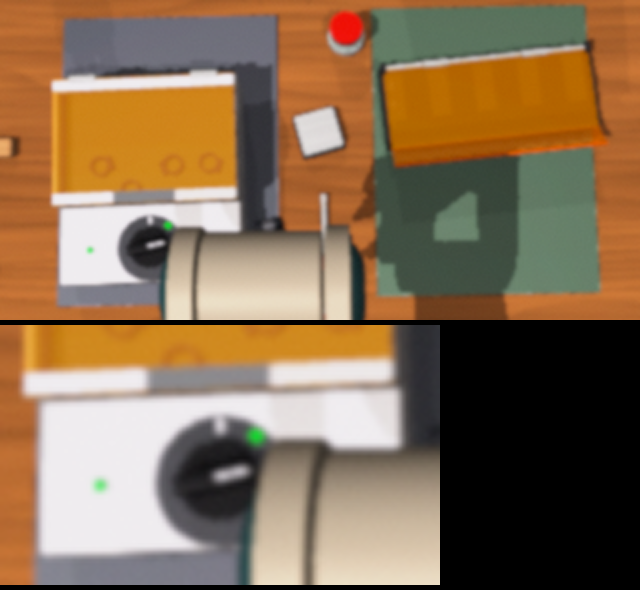

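The lid and flap are level, and the dial pointer points right and slightly up, as blue should. One print seems to have shifted to the front of the chamber, at (132,185). I'll look down through the lid.

>>> move_arm(
  increments=[
    [0, 0, 0.8, 0],
    [0, 0, 0.8, 0],
    [0.5, 0.35, 0, 0],
    [0.5, 0.35, 0, 0],
    [0.5, 0.35, 0, 0],
    [0.5, 0.35, 0, 0],
    [0.5, 0.35, 0, 0],
    [0.5, 0.35, 0, 0],
    [0, 0, 0, 0],
    [0, 0, 0, 0],
  ],
)

```text
clock: 58.65
position: [0.516, 0.1208, 0.2222]
tool_rot: [-1.981, -2.437, 0.002]
force: [-0.4, -0.6, -0.6]
opening: 0.448
grip_force: 0.0
```

Run:
```python
from h import *
st(); p,_=grab('wrist'); s,_=grab('scene')
a=cv2.resize(p[80:330,120:480,::-1],(800,555),interpolation=cv2.INTER_CUBIC); cv2.imwrite('pics/w20.png',a)
```

```text
t 58.6 pos [0.516  0.1208 0.2222] yaw 1.776 disp [-0.0801  0.3309] F [-0.4 -0.6 -0.6] open 0.448 grip 0.0 q [ 0.16  0.06  1.34 -0.    1.74 -0.05]
```

View pics/w20.png

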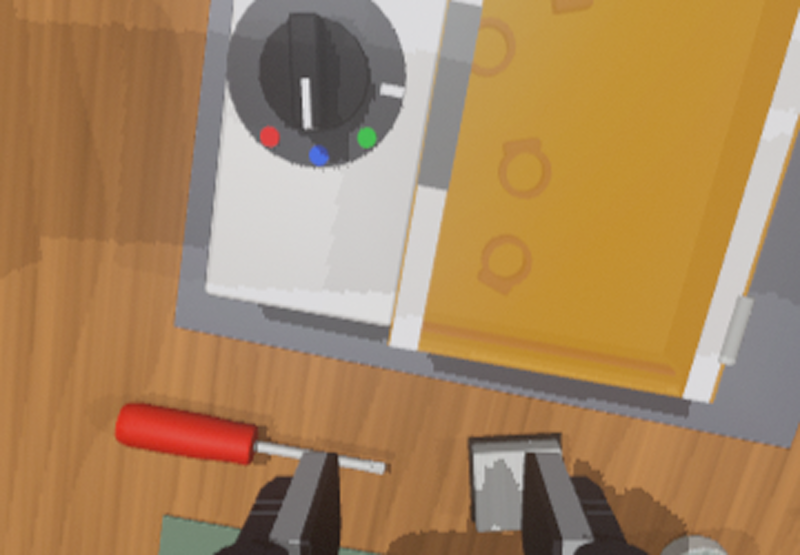

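The pointer (bar (310,15)→(306,128)) is about 83° clockwise from the dash, on the blue dot. The shifted print is at (490,48) beside the front wall and looks flat. I'll check its position and the fourth print's.

Run:
```python
from h import *
for u,v in [(488,48),(524,172),(507,260)]:
    w=world('wrist',120+u*.45,80+v*.45,.045)[:2]-[.568,.204]; print((np.array([[1,.024],[-.024,1]])@w).round(4))
p=np.load('/tmp/wrist.npz')['p']; s=np.load('/tmp/scene.npz')['p']
a=cv2.resize(p[0:150,240:480,::-1],(800,500),interpolation=cv2.INTER_CUBIC)
cv2.imwrite('pics/w21.png',a)
```

```text
[-0.048   0.0282]
[-0.0206 -0.0215]
[-0.0197 -0.0635]
```

View pics/w21.png

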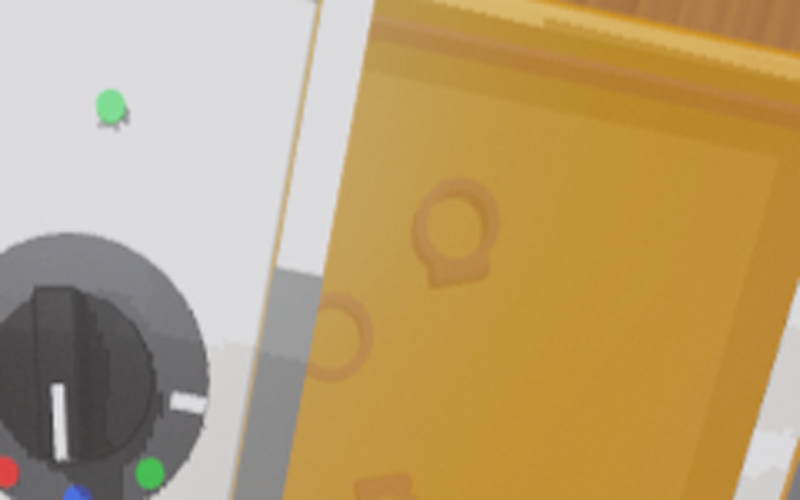

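All four prints lie flat under the shut lid. The shifted one is at x = −48 mm in the chamber frame, inside the ±66 mm limit. The dial is on blue, the flap is shut, and the robot is clear. Handing in.

```bash
python3 -c "
from h import *
print(bot.close_job()); st()"
```

```text
the job is handed in; nothing more can be done
None
the job is handed in; nothing more can be done
```

The job is handed in (no verdict was returned): by my last camera check all four prints lay flat in the chamber (one got shifted toward the front wall but is within limits), the lid and flap were shut, and the dial was on the blue dot. The fingertips sat about 38 mm above the reported TCP, and I allowed for that.

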